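Espresso cups off the stack and onto their saucers

TASK

The order is for five espressos: take the two stacks of cups apart and stand each cup upright in the middle of the saucer of its own colour, leaving the saucers where they are laid. Set every cup down gently, without dropping it or knocking any cup over.

Things in the scene. Friction and masses are not known exactly. Their poses are not given: they have to be found in the camera images.
- cup_red_mid (a point): Red stacking espresso cup, loose, 0.17 kg: straight round wall 60 mm across, 56 mm high, open top. Origin: on its axis, half-way up, 28 mm above its underside; z up, x towards its ear handle (out to 52 mm from the axis, 8 mm thick). Foot 44 mm wide, 6 mm high. Starts at the bottom of one of the two stacks.
- cup_yellow_mid (a point): Yellow stacking espresso cup, loose, 0.17 kg: straight round wall 60 mm across, 56 mm high, open top. Origin: on its axis, half-way up, 28 mm above its underside; z up, x towards its ear handle (out to 52 mm from the axis, 8 mm thick). Foot 44 mm wide, 6 mm high. Starts second from the bottom in either stack: centre 78 mm up, foot 6 mm inside the rim below with 4 mm of play; lifts straight off.
- cup_green_mid (a point): Green stacking espresso cup, loose, 0.17 kg: straight round wall 60 mm across, 56 mm high, open top. Origin: on its axis, half-way up, 28 mm above its underside; z up, x towards its ear handle (out to 52 mm from the axis, 8 mm thick). Foot 44 mm wide, 6 mm high. Starts second from the bottom (centre 78 mm up), in the stack that the yellow cup is not in.
- cup_blue_mid (a point): Blue stacking espresso cup, loose, 0.17 kg: straight round wall 60 mm across, 56 mm high, open top. Origin: on its axis, half-way up, 28 mm above its underside; z up, x towards its ear handle (out to 52 mm from the axis, 8 mm thick). Foot 44 mm wide, 6 mm high. Starts at the bottom of the stack that the red cup is not in.
- cup_black_mid (a point): Black stacking espresso cup, loose, 0.17 kg: straight round wall 60 mm across, 56 mm high, open top. Origin: on its axis, half-way up, 28 mm above its underside; z up, x towards its ear handle (out to 52 mm from the axis, 8 mm thick). Foot 44 mm wide, 6 mm high. Starts third and topmost, on the yellow cup (centre 128 mm up).
- saucer_red: Red saucer, loose on the counter, 115 mm across, rim 13 mm high. Origin: centre of its underside, z up. Flat floor, 5 mm up, out to 36 mm from the centre: a cup on it has its centre 33 mm above this origin. Saucers, stacks and a milk pitcher (90 mm tall) stand mixed, 135 mm or more apart between centres; other ware keeps farther off.
- saucer_yellow: Yellow saucer, loose on the counter, 115 mm across, rim 13 mm high. Origin: centre of its underside, z up. Flat floor, 5 mm up, out to 36 mm from the centre: a cup on it has its centre 33 mm above this origin. Saucers, stacks and a milk pitcher (90 mm tall) stand mixed, 135 mm or more apart between centres; other ware keeps farther off.
- saucer_green: Green saucer, loose on the counter, 115 mm across, rim 13 mm high. Origin: centre of its underside, z up. Flat floor, 5 mm up, out to 36 mm from the centre: a cup on it has its centre 33 mm above this origin. Saucers, stacks and a milk pitcher (90 mm tall) stand mixed, 135 mm or more apart between centres; other ware keeps farther off.
- saucer_blue: Blue saucer, loose on the counter, 115 mm across, rim 13 mm high. Origin: centre of its underside, z up. Flat floor, 5 mm up, out to 36 mm from the centre: a cup on it has its centre 33 mm above this origin. Saucers, stacks and a milk pitcher (90 mm tall) stand mixed, 135 mm or more apart between centres; other ware keeps farther off.
- saucer_black: Black saucer, loose on the counter, 115 mm across, rim 13 mm high. Origin: centre of its underside, z up. Flat floor, 5 mm up, out to 36 mm from the centre: a cup on it has its centre 33 mm above this origin. Saucers, stacks and a milk pitcher (90 mm tall) stand mixed, 135 mm or more apart between centres; other ware keeps farther off.

How it is judged:
By the outcome, as a careful person would: the job done as asked, in the order asked, and still so for the second after the job is handed in, with the robot touching nothing.
It also fails if it takes over 136 s, if anything falls off the work surface, if the arm or the gripper's body presses on something with over 40 N, if the wrist force passes 120 N, or if a joint passes its speed limit or range.

ROBOT

A 6-joint arm with a two-finger parallel gripper is mounted at the origin on the work surface. World frame = base frame: x ahead of the robot, y to its left, z up, the work surface at z = 0. Lengths are in m, angles in degrees, forces in N, time in s.
With the tool pointing down it reaches from about 0.25 to 0.725 m from the base axis. Payload 9.7 kg.
Tool frame: the origin (TCP) lies midway between the tips of the shut fingers; the grasp point (between the pads) lies 19 mm behind it (bot.pinch_z is the distance from the TCP to the grasp point, in m); z points along the fingers, y is the direction in which the jaws open and shut (so a half turn about z gives the same grasp; the last joint's range is limited). The gripper opens to 85 mm and grips with 20 to 120 N. Pads are 22 mm wide; open, the fingers measure 114 mm over their backs; the gripper's body (76 mm by 85 mm) begins 54 mm behind the grasp point. The pads swing forward as they close: fully open they stand 13 mm farther back than shut.
Start: joints at [0, 4.979, 10.078, 95.1, 0, 90], TCP at [0.55, -0, 0.231] pointing down, gripper open.
Joint ranges: [-179.16, 179.16], [-48.56, 103.87], [-65.8, 70.77], [-126.05, 130.52], [-82.76, 87.17], [-180, 180]. Speed limits (degrees/s): [127.2, 127.2, 147.25, 180, 180, 180].

INTERFACE

Orientations are given as [roll, pitch, yaw] about the fixed x, y, z axes, in that order (R = Rz(yaw) Ry(pitch) Rx(roll)).
In Python, from workcell import bot, imaging gives the robot as it stands.
- The arm moves only by the tool servo_tool, never from a script. Its argument "moves" is a list that holds one entry, the list of rows, each a list of 7 numbers: the turn, a rotation vector about the tool's x, y, z in rad, then the shift along the tool's x, y, z in cm, then the finger opening in cm, from 0 to 8.54. A call has 1 to 12 rows; each row shifts and turns the pose as measured when the row begins, along the tool's axes as they then stand; what a row does not reach is not made up. A row lasts 1/12 s, in which the tool goes at most 41.7 mm and 7.16 degrees, less where a joint would pass 70% of its speed; a pose out of reach is approached as far as the arm can. A call is refused whole if a number of a shift passes 4.17 or a number of a turn 0.125, either way. A call with a gripper value outside its range is refused whole. The fingers move at their own pace and stop on an object; "force" is the grip in N (left out, the last holds). Time passes only in rows, so rows that do not move let the fingers close. It gives the time, the measured TCP pose, the force and the opening at its end, in the units of the state.
- bot.get_obs(): the state, without advancing time (a new reading comes with each control period).
- imaging.camera(name): name is "scene" or "side" or "wrist"; returns the picture (384x512x3 uint8, blue, green, red); there is no depth.
- imaging.calibration(name): a dict with "fx", "fy", "cx", "cy" (pixels), "camera_from_world" (4x4, takes a point from world to camera coordinates). Camera axes: x right, y down, z forward; pixel columns grow to the right and rows downward; lengths in m; the calibration is good to about 2 mm. A picture is of the moment at which its call begins: read the wrist's pose just before it. calibration takes no time and is no camera call; for the wrist camera it gives the pose at the moment of the call.
- bot.job_done(): hands the job in, once; it reports no verdict.
The state is a dict: "time": time; "q": joint angles; "qd": joint speeds; "joint_efforts": joint torques, N m; "ee_pos": TCP position; "tcp_rot": TCP orientation; "wrist_force": force on the tool from outside, world axes, zero at the start; "torque": the same for the moment, N m; "opening": finger opening in m.
Only numpy, scipy, OpenCV 4.12 (cv2) and the standard library are available. Lean on these libraries where they do the work, as an engineer would, in place of code of your own. Each camera call takes 0.05 s, during which the arm holds its last target.

## Working session

There is one attempt and no reset: what is moved stays moved. The work goes in short steps, Python scripts to look and compute and a tool call to move; the robot and the scene stay as the last step left them, time stands still between calls to the robot, and variables do not carry over. Pictures are saved under pics/ and viewed, and the job is handed in when it is done.

Besides the shell and the picture viewer there is one more tool, called after "Emit:" as name(argument=value, ...) on one line, values as JSON. servo_tool: Moves the arm, as the interface text tells. Its arguments: {"type":"object","properties":{"moves":{"type":"array","items":{"type":"array","items":{"type":"array","items":{"type":"number"}}}},"force":{"type":"number"}},"required":["moves"]}

```bash
ls; mkdir -p pics; python3 - <<'E'
from workcell import bot, imaging
import cv2
o=bot.get_obs(); print(o, bot.pinch_z)
for n in ["scene","side","wrist"]:
    c=imaging.calibration(n); print(n,c)
    im=imaging.camera(n); cv2.imwrite(f"pics/{n}0.png",im)
E
```

```text
pics
{'time': 0.0, 'q': array([-8.22351543e-04,  5.01128674e+00,  1.00358174e+01,  9.51008011e+01,
       -1.32092554e-03,  9.00006336e+01]), 'qd': array([ 0.0360943 , -0.05727645,  0.0069853 , -0.02170028,  0.0905513 ,
       -0.05691103]), 'joint_efforts': array([ 7.68234549e-04, -5.20392072e+01,  4.64802504e+01,  1.63646933e-02,
        2.23589603e-05, -6.77332673e-05]), 'ee_pos': array([ 5.49769781e-01, -1.44612363e-05,  2.30593500e-01]), 'tcp_rot': array([-1.79923730e+02,  1.32176778e-03,  8.99985458e+01]), 'wrist_force': array([-0.35631756,  0.27143235, -0.62854915]), 'torque': array([ 0.00486243, -0.00259494,  0.01905957]), 'opening': 0.08540863328761937} 0.0187
scene {'fx': 373.7632779481697, 'fy': 373.7632779481697, 'cx': 252.0896059393394, 'cy': 189.47501728978074, 'camera_from_world': array([[-0.77390712,  0.63309626, -0.0160279 ,  0.41039358],
       [ 0.52318944,  0.62488484, -0.57947541, -0.21928857],
       [-0.35684813, -0.45684578, -0.8148321 ,  1.27729979],
       [ 0.        ,  0.        ,  0.        ,  1.        ]])}
side {'fx': 466.1153632978886, 'fy': 466.1153632978886, 'cx': 253.21256912900816, 'cy': 196.3437369772172, 'camera_from_world': array([[-0.94555754, -0.32537982, -0.0069934 ,  0.4894826 ],
       [-0.21833092,  0.6501147 , -0.72779288,  0.1856896 ],
       [ 0.24135563, -0.68664317, -0.68576134,  1.19799544],
       [ 0.        ,  0.        ,  0.        ,  1.        ]])}
wrist {'fx': 287.6587393656904, 'fy': 287.6587393656904, 'cx': 255.34758083158542, 'cy': 190.81790414778706, 'camera_from_world': array([[ 9.99998772e-01, -1.52952709e-03, -3.41275585e-04,
        -5.49238500e-01],
       [-1.33586368e-03, -9.45825174e-01,  3.24673615e-01,
        -4.22361296e-02],
       [-8.19384127e-04, -3.24672760e-01, -9.45826056e-01,
         3.81209090e-01],
       [ 0.00000000e+00,  0.00000000e+00,  0.00000000e+00,
         1.00000000e+00]])}
```

View pics/scene0.png

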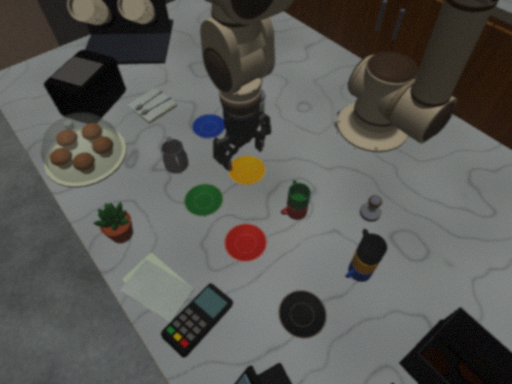

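View pics/side0.png

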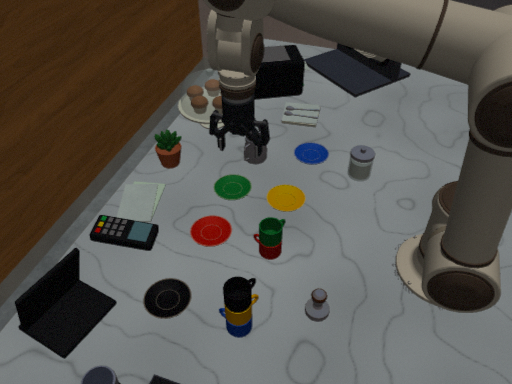

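View pics/wrist0.png

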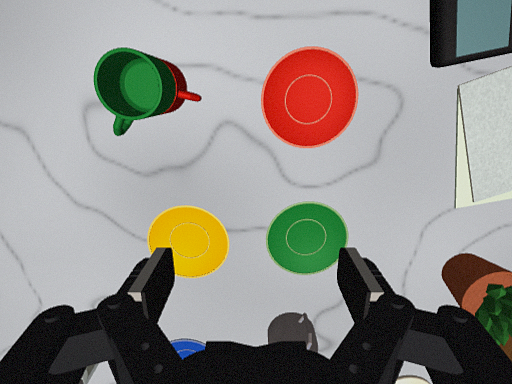

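The scene view shows the blue, yellow, green, red and black saucers at about (209,126), (247,170), (204,200), (246,242) and (302,313). The green-on-red stack is at (297,198) and the black/yellow/blue stack at (367,255). The pitcher is at (175,155). Next I'll enlarge for accurate points.

```bash
cat > h.py <<'E'
from workcell import bot, imaging
import cv2, numpy as np
def cal(n):
    c=imaging.calibration(n); K=np.array([[c['fx'],0,c['cx']],[0,c['fy'],c['cy']],[0,0,1]]); return K,np.array(c['camera_from_world'])
def ray(KT,uv):
    K,T=KT; d=T[:3,:3].T@np.linalg.solve(K,[uv[0],uv[1],1]); o=-T[:3,:3].T@T[:3,3]; return o,d/np.linalg.norm(d)
def onz(KT,uv,z):
    o,d=ray(KT,uv); return o+d*(z-o[2])/d[2]
def proj(KT,p):
    K,T=KT; q=K@(T[:3,:3]@np.asarray(p)+T[:3,3]); return q[:2]/q[2]
def tri(L):
    A=np.zeros((3,3));b=np.zeros(3)
    for KT,uv in L:
        o,d=ray(KT,uv);P=np.eye(3)-np.outer(d,d);A+=P;b+=P@o
    p=np.linalg.solve(A,b); return p,[np.linalg.norm(proj(KT,p)-uv) for KT,uv in L]
def circ(pts):
    pts=np.asarray(pts)[:,:2]; A=np.c_[2*pts,np.ones(len(pts))]; s=np.linalg.lstsq(A,(pts**2).sum(1),rcond=None)[0]
    return s[:2],np.sqrt(s[2]+s[0]**2+s[1]**2)
def mask(im,col):
    h=cv2.cvtColor(im,cv2.COLOR_BGR2HSV);H,S,V=[h[...,i].astype(int) for i in range(3)]
    g=(S>120)&(V>60)
    return {'red':g&((H<8)|(H>172)),'yellow':g&(H>15)&(H<35),'green':g&(H>45)&(H<85),'blue':g&(H>100)&(H<130),'black':(V<55)}[col].astype(np.uint8)
def crop(im,x0,y0,w,h,s,fn):
    c=cv2.resize(im[y0:y0+h,x0:x0+w],None,fx=s,fy=s,interpolation=cv2.INTER_CUBIC)
    for i in range(0,w,10): cv2.putText(c,str(x0+i),(i*s,8),0,.3,(255,0,255),1); cv2.line(c,(i*s,10),(i*s,14),(255,0,255),1)
    for i in range(0,h,10): cv2.putText(c,str(y0+i),(0,i*s+4),0,.3,(255,0,255),1)
    cv2.imwrite(fn,c)
E
python3 - <<'E'
from h import *
S={'scene':dict(blue=(209,126),yellow=(247,170),green=(204,200),red=(246,242),black=(302,313)),
'side':dict(blue=(311,153),yellow=(286,198),green=(233,187),red=(211,231),black=(167,297))}
C={}
for n in S:
    im=cv2.imread(f'pics/{n}0.png'); KT=cal(n)
    for c,p in S[n].items():
        m=mask(im,c); m=cv2.morphologyEx(m,cv2.MORPH_CLOSE,np.ones((3,3)))
        k,l,st,ce=cv2.connectedComponentsWithStats(m); i=l[p[1],p[0]]
        if i==0: print('none',n,c); continue
        cs,_=cv2.findContours((l==i).astype(np.uint8),cv2.RETR_EXTERNAL,cv2.CHAIN_APPROX_NONE)
        hull=max(cs,key=len)
        w=[onz(KT,q[0],0.013) for q in hull]
        cc,r=circ(w); (ex,ey),ax,an=cv2.fitEllipse(hull)
        C[n,c]=(KT,proj(KT,[*cc,0.013])); print(n,c,st[i],cc.round(4),r.round(4),(round(ex,1),round(ey,1)))
for c in S['scene']:
    L=[C[n,c] for n in S if (n,c) in C]
    if len(L)==2: p,e=tri(L); print(c,p.round(4),np.round(e,2))
for n,b,s in (('scene',(270,165,60,60),8),('side',(245,210,50,55),8)):
    crop(cv2.imread(f'pics/{n}0.png'),*b,s,f'pics/{n}_g.png')
for n,b,s in (('scene',(335,220,65,65),8),('side',(210,270,60,70),8)):
    crop(cv2.imread(f'pics/{n}0.png'),*b,s,f'pics/{n}_k.png')
E
```

```text
scene blue [193 115  32  23 567] [ 0.4354 -0.3502] 0.0522 (208.4, 125.7)
scene yellow [229 156  36  29 819] [ 0.4553 -0.118 ] 0.0549 (246.7, 169.7)
scene green [186 185  36  30 822] [ 0.6226 -0.1134] 0.0507 (203.2, 199.4)
scene red [ 225  224   41   37 1204] [0.6151 0.074 ] 0.0548 (245.1, 242.1)
scene black [ 280  291   45   46 1622] [0.6299 0.3118] 0.0533 (302.1, 313.9)
side blue [295 143  33  21 545] [ 0.4364 -0.3457] 0.053 (310.8, 152.8)
side yellow [267 185  38  26 797] [ 0.4562 -0.1144] 0.0551 (285.5, 197.5)
side green [215 175  35  24 675] [ 0.6229 -0.1088] 0.0525 (232.0, 186.6)
side red [190 216  42  30 978] [0.615  0.0781] 0.055 (210.5, 230.5)
side black [ 144  279   46   39 1378] [0.6294 0.3148] 0.0538 (166.8, 297.9)
blue [ 0.4363 -0.3486  0.0126] [0.47 0.48]
yellow [ 0.456  -0.1168  0.0125] [0.45 0.47]
green [ 0.6232 -0.1123  0.0117] [0.59 0.57]
red [0.6154 0.0748 0.0111] [0.58 0.57]
black [0.6299 0.3124 0.0109] [0.5  0.49]
```

```bash
cd pics; python3 - <<'E'
import cv2,numpy as np
a=[cv2.imread(f) for f in('scene_g.png','side_g.png','scene_k.png','side_k.png')]
o=[cv2.resize(x,(390,290)) if 0 else x for x in a]
for x,f in((0,'g'),(2,'k')):
    h=max(a[x].shape[0],a[x+1].shape[0]); p=[cv2.copyMakeBorder(i,0,h-i.shape[0],0,0,0) for i in a[x:x+2]]
    m=np.hstack(p); s=min(800/m.shape[1],600/m.shape[0],1); cv2.imwrite(f+'.png',cv2.resize(m,None,fx=s,fy=s)); print(s)
E
```

```text
0.9090909090909091
0.8
```

View pics/g.png

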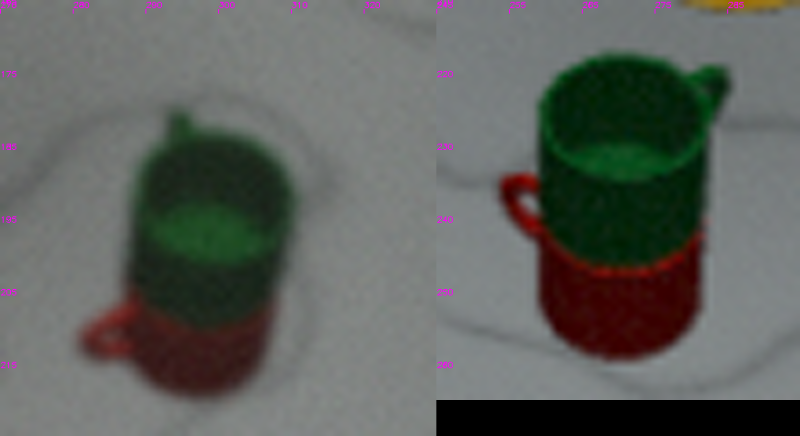

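View pics/k.png

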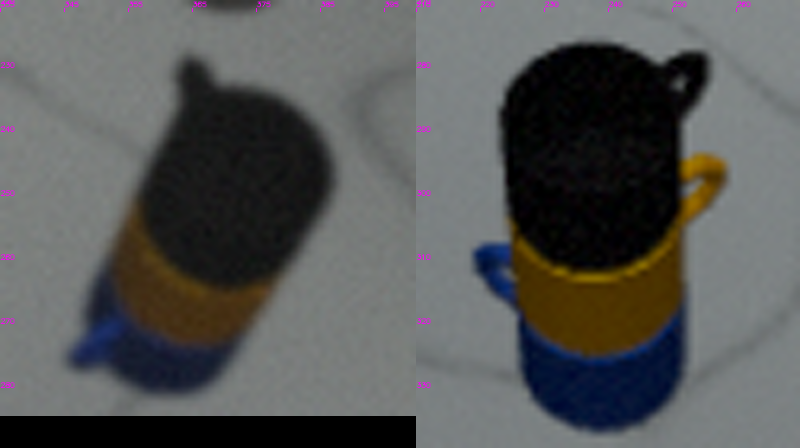

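```bash
python3 - <<'E'
from h import *
sc,sd,wr=cal('scene'),cal('side'),cal('wrist')
f=1/7.2727
G=[(sc,(270+214*f,165+198*f)),(sd,(245+(624-436)*f,210+116*f))]
p,e=tri(G);print('green rim centre',p.round(4),np.round(e,2), 'in wrist',proj(wr,p))
f=1/6.4
# black rim ellipse: cup outline top edges + widths
K=[(sc,(335+(240)*f,220+158*f)),(sd,(210+(591-416)*f,270+113*f))]
p,e=tri(K);print('black rim?',p.round(4),np.round(e,2))
# silhouette fit: union of cylinder samples, compare hull bbox in the side/scene
from scipy.optimize import minimize
def sil(KT,x,y,z0,z1):
    a=np.linspace(0,2*np.pi,73); P=[(x+.03*np.cos(t),y+.03*np.sin(t),z) for t in a for z in(z0,z1)]
    return np.array([proj(KT,q) for q in P])
# edges read: side green rim left/right/top ; cylinder left/right extents, top
obs={'green':(sd,[245+(539-436)/7.2727,245+(708-436)/7.2727,210+53/7.2727],(.056,.106),sc,[270+135/7.2727,270+293/7.2727,165+130/7.2727]),
'black':(sd,[210+(501-416)/6.4,210+(682-416)/6.4,270+42/6.4],(.106,.156),sc,[335+140/6.4,335+333/6.4,220+85/6.4])}
for k,(A,o1,z,B,o2) in obs.items():
    for nm,KT,o in(('side',A,o1),('scene',B,o2)):
        def cost(v):
            s=sil(KT,v[0],v[1],z[1]-.025,z[1]); return (s[:,0].min()-o[0])**2+(s[:,0].max()-o[1])**2+(s[:,1].min()-o[2])**2
        x0=[.45,.1] if k=='green' else [.42,.3]
        r=minimize(cost,x0,method='Nelder-Mead'); print(k,nm,r.x.round(4),r.fun)
E
```

```text
green rim centre [0.4388 0.0902 0.102 ] [0.08 0.09] in wrist [130.63451515  83.70644812]
black rim? [0.4394 0.3249 0.1512] [0.3  0.32]
green side [0.4381 0.0939] 0.2870281752445175
green scene [0.4397 0.0915] 1.1975412219046222
black side [0.4378 0.3302] 0.21914476387395798
black scene [0.4415 0.3266] 0.20852658995908932
```

Emit:
servo_tool(moves=[[[0,0,0,3,-1.4,-0.6,8.54],[0,0,0,3,-1.4,-0.6,8.54],[0,0,0,3,-1.4,-0.6,8.54],[0,0,0,3,-1.4,-0.6,8.54],[0,0,0,3,-1.4,-0.6,8.54],[0,0,0,3,-1.4,-0.6,8.54],[0,0,0,3,-1.4,-0.6,8.54],[0,0,0,3,-1.4,-0.6,8.54],[0,0,0,0,0,0,8.54]]], force=30)

```text
time: 0.9
ee_pos: [0.4328, 0.2479, 0.2768]
tcp_rot: [-179.6, 0.0, 89.6]
wrist_force: [0.1, -0.2, 0.5]
opening: 0.0856
```

```bash
cat > look.py <<'E'
import sys
from h import *
import pickle
n=sys.argv[1]; o=bot.get_obs(); KT=cal('wrist'); im=imaging.camera('wrist'); cv2.imwrite(f'pics/{n}.png',im); pickle.dump(KT,open(f'pics/{n}.pkl','wb'))
print(o['time'],o['ee_pos'].round(4),o['tcp_rot'].round(2),o['wrist_force'].round(1),o['opening'])
E
python3 look.py w1
```

```text
0.9 [0.4328 0.2479 0.2768] [-1.7956e+02  4.0000e-02  8.9600e+01] [ 0.1 -0.2  0.5] 0.0855855642843006
```

View pics/w1.png

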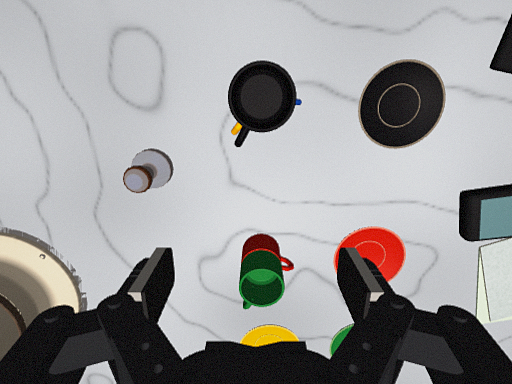

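The wrist view shows the black cup's rim at (262,97) with its handle at (239,142). The yellow handle is just beside that, and the blue handle points right at (299,101). The black saucer is at (402,104), the red saucer at (370,255) and the green rim at (261,287).

```bash
python3 - <<'E'
from h import *
import pickle
im=cv2.imread('pics/w1.png'); KT=pickle.load(open('pics/w1.pkl','rb'))
def seg(im,KT,c,p,zs,keep=None):
    m=mask(im,c); m=cv2.morphologyEx(m,cv2.MORPH_OPEN,cv2.getStructuringElement(2,(9,9)))
    k,l,st,ce=cv2.connectedComponentsWithStats(m); i=l[p[1],p[0]]
    cs,_=cv2.findContours((l==i).astype(np.uint8),cv2.RETR_EXTERNAL,cv2.CHAIN_APPROX_NONE)
    h=max(cs,key=len)
    for z in zs:
        w=np.array([onz(KT,q[0],z) for q in h]); cc,r=circ(w)
        for _ in range(5):
            d=np.abs(np.hypot(*(w[:,:2]-cc).T)-r); cc,r=circ(w[d<=np.percentile(d,75)])
        print(c,st[i],z,cc.round(4),r.round(4))
seg(im,KT,'black',(262,97),(.146,.156,.166))
seg(im,KT,'black',(380,125),(.013,))
seg(im,KT,'red',(380,235),(.013,))
seg(im,KT,'green',(261,287),(.106,))
crop(im,215,50,100,110,5,'pics/w1k.png'); crop(im,225,220,80,95,6,'pics/w1g.png')
im=cv2.imread('pics/wrist0.png')
# start pose calibration from first print
T=np.array([[9.99998772e-01,-1.52952709e-03,-3.41275585e-04,-5.49238500e-01],[-1.33586368e-03,-9.45825174e-01,3.24673615e-01,-4.22361296e-02],[-8.19384127e-04,-3.24672760e-01,-9.45826056e-01,3.81209090e-01],[0,0,0,1]])
K0=(KT[0],T)
seg(im,K0,'red',(310,70),(.013,)); seg(im,K0,'green',(306,215),(.013,)); seg(im,K0,'yellow',(188,215),(.013,)); seg(im,K0,'green',(140,60),(.106,))
for nm,uv1,uv0,z in (('black saucer ring',None,None,0),):
    pass
E
```

```text
black [ 228   61   68   71 3781] 0.146 [0.4377 0.3261] 0.0303
black [ 228   61   68   71 3781] 0.156 [0.4376 0.3263] 0.0291
black [ 228   61   68   71 3781] 0.166 [0.4374 0.3265] 0.028
black [ 361   62   82   84 3837] 0.013 [0.6283 0.3118] 0.054
red [ 343  227   63   53 1944] 0.013 [0.6169 0.0766] 0.053
green [     0      0    512    384 196202] 0.106 [0.4286 0.1157] 0.3329
red [ 262   48   96  100 7425] 0.013 [0.6136 0.0743] 0.0566
green [ 268  204   78   69 3057] 0.013 [ 0.6209 -0.1134] 0.0541
yellow [ 147  206   82   72 4204] 0.013 [ 0.4537 -0.1189] 0.0568
green [ 119   56   43   58 1856] 0.106 [0.4506 0.0883] 0.0207
```

View pics/w1k.png

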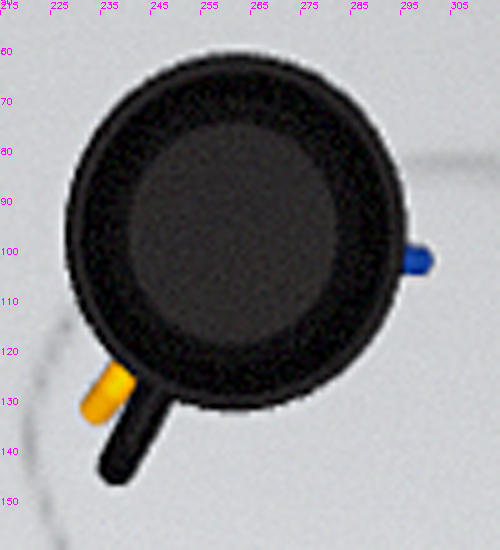

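View pics/w1g.png

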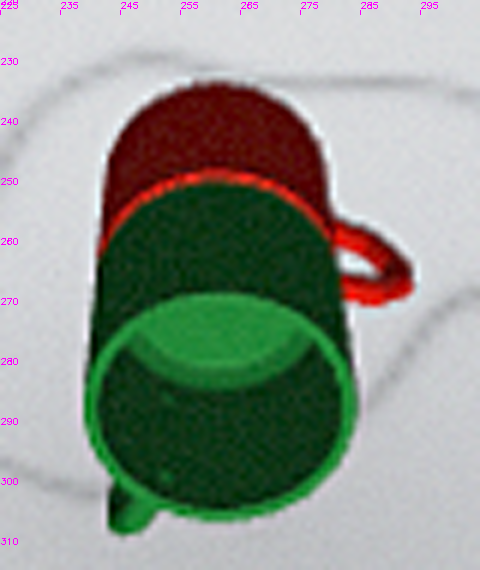

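```bash
python3 - <<'E'
from h import *
import pickle
KT=pickle.load(open('pics/w1.pkl','rb'))
g=onz(KT,(261.8,287.6),.106);print('green',g)
c=np.array([.438,.327])
for n,uv,z,cc in (('black',(237,146),.132,c),('yellow',(233.5,132.5),.082,c),('blue',(301,102),.032,c),('green',(244.5,307),.082,g[:2]),('red',(293,264),.032,g[:2])):
    p=onz(KT,uv,z)[:2]-cc; print(n,p.round(3),np.hypot(*p).round(3),np.degrees(np.arctan2(p[1],p[0])).round(1))
im=cv2.imread('pics/wrist0.png'); crop(im,80,35,130,110,6,'pics/w0g.png')
E
```

```text
green [0.4382573  0.08912852 0.106     ]
black [-0.025 -0.047] 0.054 -117.7
yellow [-0.032 -0.041] 0.052 -128.4
blue [ 0.052 -0.009] 0.053 -9.7
green [-0.025 -0.052] 0.057 -115.4
red [ 0.05  -0.013] 0.051 -14.6
```

View pics/w0g.png

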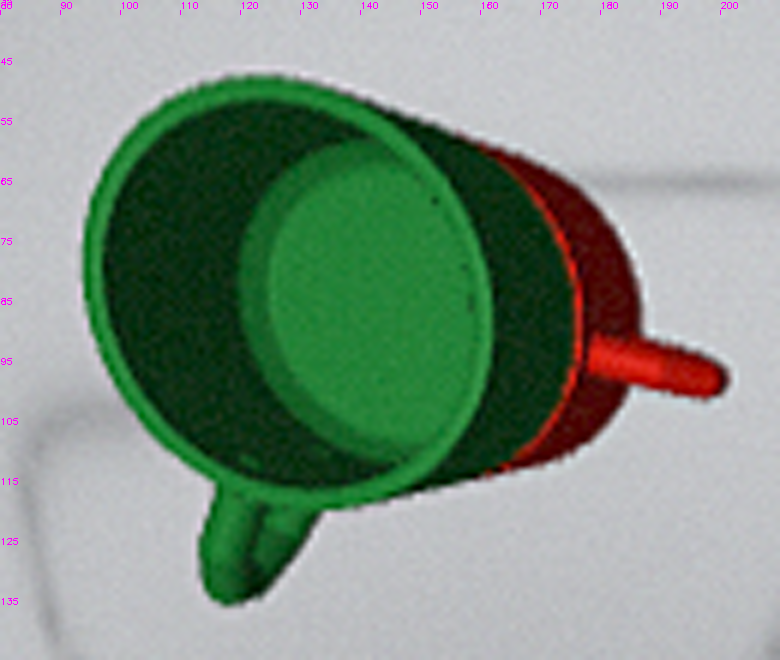

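Emit:
servo_tool(moves=[[[0,0,0.12,0,0,0,8.54],[0,0,0.12,0,0,0,8.54],[0,0,0.12,0,0,0,8.54],[0,0,0.12,0,0,0,8.54],[0,0,0.12,0,0,0,8.54],[0,0,0.12,0,0,0,8.54],[0,0,0.12,0,0,0,8.54],[0,0,0.12,0,0,0,8.54],[0,0,0.12,0,0,0,8.54],[0,0,0.04,0,0,0,8.54]]])

```text
time: 1.78
ee_pos: [0.4469, 0.2177, 0.2721]
tcp_rot: [-179.0, 0.8, 25.6]
wrist_force: [-0.5, 0.4, 0.3]
opening: 0.0852
```

```bash
cat > go.py <<'E'
# go.py x y z [yaw_of_tool_x]: shift (cm) and turn still to do, in tool axes
import sys
from h import *
from scipy.spatial.transform import Rotation as R
def pose():
    o=bot.get_obs(); return o,R.from_euler('xyz',o['tcp_rot'],degrees=True)
if __name__=='__main__':
    t=np.array([float(v) for v in sys.argv[1:4]]); yaw=float(sys.argv[4]) if len(sys.argv)>4 else 25
    o,r=pose(); d=r.inv().apply(t-o['ee_pos'])*100
    rv=(r.inv()*R.from_euler('xyz',[180,0,yaw],degrees=True)).as_rotvec()
    print('t',round(o['time'],2),'pos',o['ee_pos'].round(4),o['tcp_rot'].round(2),'F',o['wrist_force'].round(1),'open',o['opening'].round(4))
    print('shift cm',d.round(2),'turn',rv.round(4))
    n=np.linalg.norm(d); k=max(1,int(np.ceil(n/3.5))); print('rows',k,'each',(d/k).round(2))
E
python3 go.py .438 .327 .20; python3 go.py .438 .327 .113;python3 look.py w2
```

```text
1.7833 [0.4469 0.2177 0.2721] [-178.99    0.84   25.63] [-0.5  0.4  0.3] 0.08522438298812873Traceback (most recent call last):
  File "go.py", line 11, in <module>
    print('t',round(o['time'],2),'pos',o['ee_pos'].round(4),o['tcp_rot'].round(2),'F',o['wrist_force'].round(1),'open',o['opening'].round(4))
                                                                                                                       ^^^^^^^^^^^^^^^^^^
AttributeError: 'float' object has no attribute 'round'
Traceback (most recent call last):
  File "go.py", line 11, in <module>
    print('t',round(o['time'],2),'pos',o['ee_pos'].round(4),o['tcp_rot'].round(2),'F',o['wrist_force'].round(1),'open',o['opening'].round(4))
                                                                                                                       ^^^^^^^^^^^^^^^^^^
AttributeError: 'float' object has no attribute 'round'
```

View pics/w2.png

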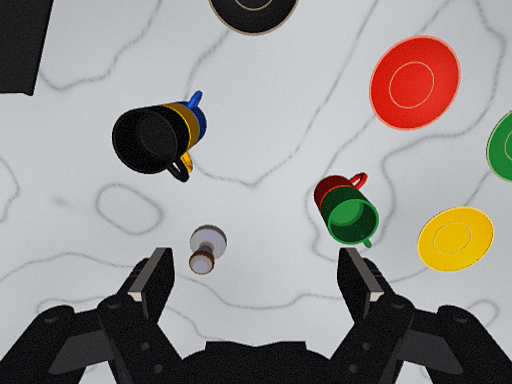

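This view shows the black rim at (150,139), the red saucer at (415,83), the yellow saucer at (456,239) and the green rim at (349,217). A shaker stands at (207,245).

```bash
sed -i "s/o\['opening'\].round(4)/round(o['opening'],4)/" go.py
cat > meas.py <<'E'
from h import *
import pickle
def sau(im,KT,c,p,z=.013):
    m=mask(im,c); m=cv2.morphologyEx(m,cv2.MORPH_CLOSE,np.ones((5,5)))
    k,l,st,ce=cv2.connectedComponentsWithStats(m); i=l[p[1],p[0]]
    cs,_=cv2.findContours((l==i).astype(np.uint8),cv2.RETR_EXTERNAL,cv2.CHAIN_APPROX_NONE)
    w=np.array([onz(KT,q[0],z) for q in max(cs,key=len)]); cc,r=circ(w)
    for _ in range(5):
        d=np.abs(np.hypot(*(w[:,:2]-cc).T)-r); cc,r=circ(w[d<=np.percentile(d,80)])
    return cc.round(4),r.round(4)
E
python3 - <<'E'
from meas import *
im=cv2.imread('pics/w2.png'); KT=pickle.load(open('pics/w2.pkl','rb')); K1=pickle.load(open('pics/w1.pkl','rb'))
print(sau(im,KT,'red',(400,60)),sau(im,KT,'yellow',(456,220)),sau(im,KT,'black',(255,20)))
crop(im,100,80,120,110,6,'pics/w2k.png'); crop(im,305,165,90,95,6,'pics/w2g.png')
E
python3 go.py .438 .327 .20
```

```text
(array([0.6134, 0.074 ]), np.float64(0.0569)) (array([ 0.4536, -0.119 ]), np.float64(0.0568)) (array([0.6144, 0.3053]), np.float64(0.0417))
t 1.83 pos [0.4475 0.2163 0.272 ] [-179.      0.86   25.37] F [ 0.4 -1.5 -0.1] open 0.0853
shift cm [  3.99 -10.29   7.32] turn [-0.0174  0.015   0.0063]
rows 4 each [ 1.   -2.57  1.83]
```

View pics/w2k.png

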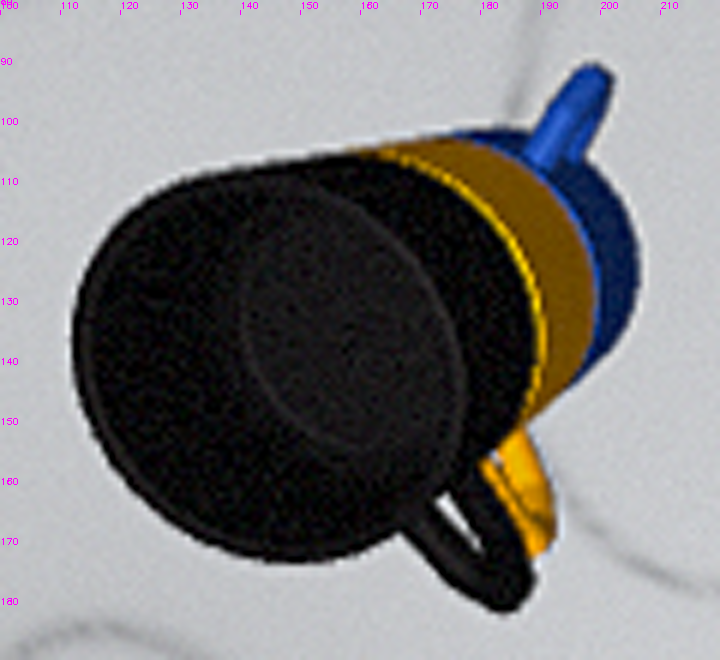

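View pics/w2g.png

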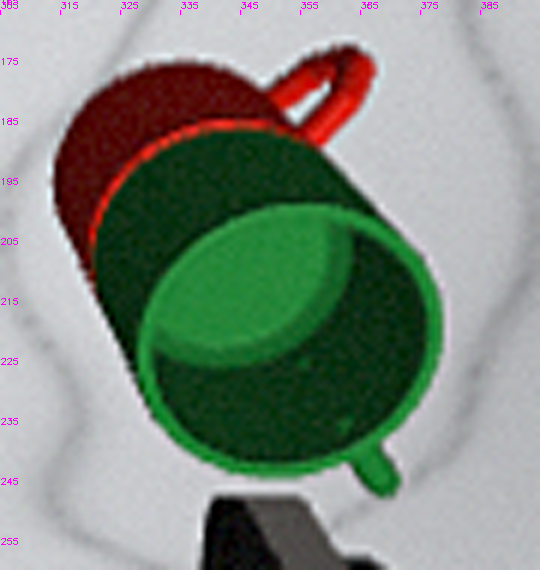

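```bash
python3 - <<'E'
from meas import *
K1=pickle.load(open('pics/w1.pkl','rb'));K2=pickle.load(open('pics/w2.pkl','rb'))
print('black',tri([(K1,(262,96)),(K2,(145,141))]),onz(K2,(145,141),.156))
print('green',tri([(K1,(261.8,287.6)),(K2,(353.2,221.7))]),onz(K2,(353.2,221.7),.106))
E
```

```text
black (array([0.43793881, 0.32732058, 0.15269798]), [np.float64(0.18678820077183567), np.float64(0.18340136802110774)]) [0.43893183 0.32624901 0.156     ]
green (array([0.43816361, 0.08857933, 0.10554166]), [np.float64(0.1470057139578013), np.float64(0.16176777720811275)]) [0.4381648  0.08864822 0.106     ]
```

Emit:
servo_tool(moves=[[[-0.017,0.015,0.006,1.0,-2.6,1.2,8.54],[0,0,0,1.0,-2.6,1.2,8.54],[0,0,0,1.0,-2.6,1.2,8.54],[0,0,0,1.0,-2.5,1.2,8.54],[0,0,0,0,0,0,8.54]]])

```text
time: 2.25
ee_pos: [0.4644, 0.2784, 0.2217]
tcp_rot: [-177.4, 0.1, 29.7]
wrist_force: [-0.6, 1.1, -0.7]
opening: 0.0856
```

```bash
python3 go.py .438 .3268 .113
```

```text
t 2.25 pos [0.4644 0.2784 0.2217] [-1.7744e+02  9.0000e-02  2.9680e+01] F [-0.6  1.1 -0.7] open 0.0856
shift cm [ 0.11 -5.02 11.11] turn [-0.0445  0.0033  0.0816]
rows 4 each [ 0.03 -1.26  2.78]
```

Emit:
servo_tool(moves=[[[-0.02,0,0.04,0,-1.4,0.5,8.54],[-0.02,0,0.04,0,-1.4,0.5,8.54],[0,0,0,0,-1.2,0.5,8.54],[0,0,0,0,-1.0,0.5,8.54],[0,0,0,0,0,0,8.54]]])

```text
time: 2.67
ee_pos: [0.4639, 0.2788, 0.1996]
tcp_rot: [-177.5, 0.5, 29.8]
wrist_force: [0.3, -1.0, -0.3]
opening: 0.0854
```

```bash
python3 go.py .438 .3268 .113
```

```text
t 2.67 pos [0.4639 0.2788 0.1996] [-177.51    0.55   29.76] F [ 0.3 -1.  -0.3] open 0.0854
shift cm [ 0.22 -5.07  8.89] turn [-0.043   0.0113  0.0828]
rows 3 each [ 0.07 -1.69  2.96]
```

```bash
python3 -c "
from workcell import bot
o=bot.get_obs();print(o['q'].round(1),o['qd'].round(1),o['joint_efforts'].round(1))"
```

```text
[ 29.7   3.8   5.2  92.    2.5 179.9] [-0.4 -0.3  0.4  0.4 -0.1 -0. ] [  0.1 -51.5  47.3  -0.1   0.2   0. ]
```

Joint 6 is at its limit: tool yaw must stay at or above q1. I'll use tool-x yaw 60, which puts the jaws at -30, square to the black handle.

Emit:
servo_tool(moves=[[[-0.02,0.005,-0.1,0,0,0,8.54],[-0.02,0.005,-0.1,0,0,0,8.54],[0,0,-0.1,0,0,0,8.54],[0,0,-0.1,0,0,0,8.54],[0,0,-0.1,0,0,0,8.54],[0,0,-0.03,0,0,0,8.54],[0,0,0,0,0,0,8.54]]])

```text
time: 3.25
ee_pos: [0.4629, 0.279, 0.2017]
tcp_rot: [179.9, -0.5, 61.6]
wrist_force: [0.6, -0.3, 0.1]
opening: 0.0855
```

```bash
python3 go.py .438 .3268 .19 60
```

```text
t 3.25 pos [0.4629 0.279  0.2017] [179.9   -0.52  61.65] F [ 0.6 -0.3  0.1] open 0.0855
shift cm [ 3.01 -4.47  1.19] turn [ 0.0016 -0.0092  0.0288]
rows 2 each [ 1.5  -2.23  0.6 ]
```

Emit:
servo_tool(moves=[[[0,-0.009,0.028,1.0,-1.5,0.2,8.54],[0,0,0,1.0,-1.5,0.2,8.54],[0,0,0,1.0,-1.5,0.2,8.54],[0,0,0,0,0,0,8.54]]])

```text
time: 3.58
ee_pos: [0.4383, 0.3281, 0.1973]
tcp_rot: [179.8, -0.2, 59.5]
wrist_force: [-1.3, 0.3, -0.4]
opening: 0.0856
```

```bash
python3 go.py .438 .3268 .113 60; python3 look.py w3
```

```text
t 3.58 pos [0.4383 0.3281 0.1973] [ 1.7983e+02 -1.6000e-01  5.9480e+01] F [-1.3  0.3 -0.4] open 0.0856
shift cm [-0.15  0.02  8.43] turn [ 0.0029 -0.0028 -0.0091]
rows 3 each [-0.05  0.01  2.81]
3.5833 [0.4383 0.3281 0.1973] [ 1.7983e+02 -1.6000e-01  5.9480e+01] [-1.3  0.3 -0.4] 0.08563338901823687
```

View pics/w3.png

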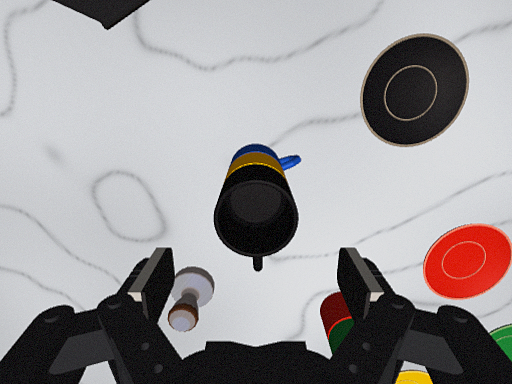

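The black rim at (256,218) sits centred between the fingers, with its handle pointing towards the tool. Descending.

Emit:
servo_tool(moves=[[[0,0,-0.009,-0.1,0,1.8,8.54],[0,0,0,0,0,1.8,8.54],[0,0,0,0,0,1.8,8.54],[0,0,0,0,0,1.6,8.54],[0,0,0,0,0,1.1,8.54],[0,0,0,0,0,0,8.54]]])

```text
time: 4.13
ee_pos: [0.4409, 0.3241, 0.1166]
tcp_rot: [179.6, -0.4, 59.7]
wrist_force: [0.6, -0.4, -0.4]
opening: 0.0853
```

```bash
python3 go.py .438 .3268 .113 60; python3 -c "
from meas import *
K1=pickle.load(open('pics/w1.pkl','rb'));K3=pickle.load(open('pics/w3.pkl','rb'))
print('shaker base',onz(K1,(155,167),0),onz(K3,(195,285),0),'top',tri([(K1,(137,178)),(K3,(182,318))]))
im=cv2.imread('pics/w3.png')
print('black',sau(im,K3,'black',(390,120)),sau(im,K3,'red',(470,240)))"
```

```text
t 4.13 pos [0.4409 0.3241 0.1166] [179.6   -0.42  59.74] F [ 0.6 -0.4 -0.4] open 0.0853
shift cm [ 0.08 -0.39  0.36] turn [ 0.0069 -0.0074 -0.0046]
rows 1 each [ 0.08 -0.39  0.36]
shaker base [0.27916228 0.22524174 0.        ] [0.27758233 0.22194741 0.        ] top (array([0.28070625, 0.22889782, 0.07096655]), [np.float64(0.028721907294304003), np.float64(0.030069248843310938)])
black (array([0.6281, 0.3116]), np.float64(0.0544)) (array([0.6129, 0.074 ]), np.float64(0.057))
```

Emit:
servo_tool(moves=[[[0.007,-0.007,-0.005,0.1,-0.4,0.35,8.54],[0,0,0,0,0,0,8.54],[0,0,0,0,0,0,6.4],[0,0,0,0,0,0,5.0],[0,0,0,0,0,0,5.0],[0,0,0,0,0,0,5.0],[0,0,0,0,0,0,5.0],[0,0,0,0,0,0,5.0]]], force=30)

```text
time: 4.8
ee_pos: [0.4393, 0.3273, 0.1168]
tcp_rot: [179.9, -0.2, 60.0]
wrist_force: [0.1, -0.6, -3.0]
opening: 0.0597
```

```bash
python3 go.py .438 .3268 .113 60; python3 look.py w4
```

```text
t 4.8 pos [0.4393 0.3273 0.1168] [179.94  -0.2   59.95] F [ 0.1 -0.6 -3. ] open 0.0597
shift cm [-0.11 -0.09  0.38] turn [ 0.001  -0.0034 -0.0008]
rows 1 each [-0.11 -0.09  0.38]
4.8 [0.4393 0.3273 0.1168] [179.94  -0.2   59.95] [ 0.1 -0.6 -3. ] 0.05965532528518752
```

View pics/w4.png

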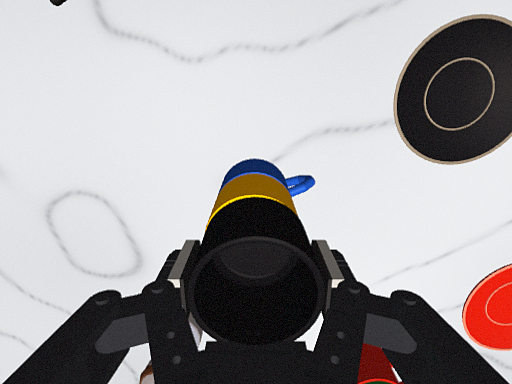

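Emit:
servo_tool(moves=[[[0,0,0,0,0,-0.4,5.0],[0,0,0,0,0,-0.5,5.0],[0,0,0,0,0,-0.8,5.0],[0,0,0,0,0,-1.0,5.0],[0,0,0,0,0,-1.5,5.0],[0,0,0,0,0,-1.5,5.0],[0,0,0,0,0,-1.0,5.0],[0,0,0,0,0,0,5.0]]])

```text
time: 5.52
ee_pos: [0.4389, 0.3269, 0.1908]
tcp_rot: [179.9, -0.2, 60.0]
wrist_force: [1.2, 0.2, -1.8]
opening: 0.0596
```

```bash
python3 go.py .6283 .3118 .16 60; python3 - <<'E'
from h import *
for n in('side','scene'):
    im=imaging.camera(n); cv2.imwrite(f'pics/{n}1.png',im)
a=cv2.imread('pics/side1.png')[120:384,60:400]; cv2.imwrite('pics/s1.png',cv2.resize(a,None,fx=2,fy=2))
E
```

```text
t 5.52 pos [0.4389 0.3269 0.1908] [179.93  -0.21  59.95] F [ 1.2  0.2 -1.8] open 0.0596
shift cm [ 8.16 17.15  3.13] turn [ 0.0013 -0.0037 -0.0008]
rows 6 each [1.36 2.86 0.52]
```

View pics/s1.png

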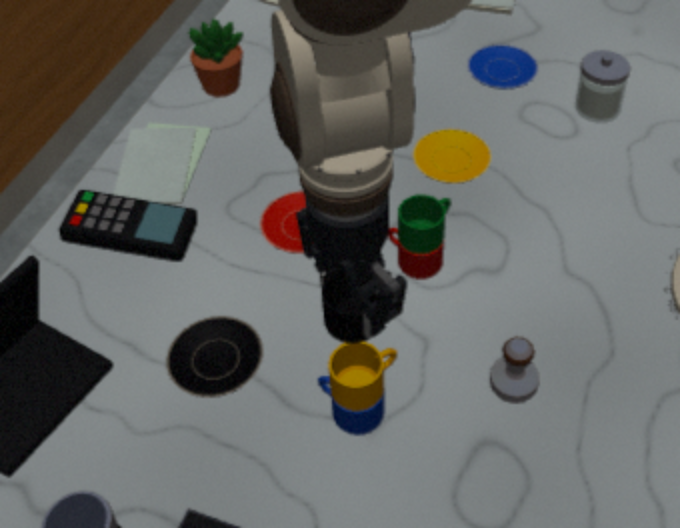

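The black cup is lifted, and yellow on blue is undisturbed. Now I'll move to the black saucer.

Emit:
servo_tool(moves=[[[0,0,0,0.8,1.7,0,5.0],[0,0,0,0.9,1.9,0.2,5.0],[0,0,0,0.9,1.9,0.3,5.0],[0,0,0,0.9,1.9,0.4,5.0],[0,0,0,0.9,1.9,0.4,5.0],[0,0,0,0.9,1.9,0.4,5.0],[0,0,0,0.9,1.9,0.4,5.0],[0,0,0,0.9,1.9,0.4,5.0],[0,0,0,0.8,1.6,0.4,5.0],[0,0,0,0,0,0,5.0]]])

```text
time: 6.45
ee_pos: [0.6264, 0.31, 0.1468]
tcp_rot: [-179.6, 0.5, 60.1]
wrist_force: [0.4, 0.4, -2.5]
opening: 0.0598
```

```bash
python3 go.py .6283 .3118 .03 60
```

```text
t 6.45 pos [0.6264 0.31   0.1468] [-179.63    0.5    60.1 ] F [ 0.4  0.4 -2.5] open 0.0598
shift cm [ 0.35  0.15 11.68] turn [-0.0065  0.0088  0.0017]
rows 4 each [0.09 0.04 2.92]
```

Emit:
servo_tool(moves=[[[-0.006,0.009,0.002,0.2,0.1,1.5,5.0],[0,0,0,0.2,0.1,1.8,5.0],[0,0,0,0,0,1.8,5.0],[0,0,0,0,0,1.8,5.0],[0,0,0,0,0,1.8,5.0],[0,0,0,0,0,1.0,5.0],[0,0,0,0,0,0,5.0]]])

```text
time: 7.03
ee_pos: [0.6261, 0.311, 0.0385]
tcp_rot: [-179.6, 0.4, 59.9]
wrist_force: [0.2, 0.1, -2.6]
opening: 0.0596
```

```bash
python3 go.py .6289 .3127 .0218 60; python3 look.py w5; python3 - <<'E'
from h import *
for n in('side','scene'):
    im=imaging.camera(n); cv2.imwrite(f'pics/{n}2.png',im)
a=cv2.imread('pics/side2.png')[240:340,110:230]; b=cv2.imread('pics/scene2.png')[250:350,245:345]
cv2.imwrite('pics/s2.png',np.hstack([cv2.resize(a,(480,400)),cv2.resize(b,(400,400))])[:,:800])
E
```

```text
t 7.03 pos [0.6261 0.311  0.0385] [-179.64    0.43   59.91] F [ 0.2  0.1 -2.6] open 0.0596
shift cm [0.3  0.16 1.67] turn [-0.0062  0.0074 -0.0015]
rows 1 each [0.3  0.16 1.67]
7.0333 [0.6261 0.311  0.0385] [-179.64    0.43   59.91] [ 0.2  0.1 -2.6] 0.05960273564749301
```

View pics/s2.png

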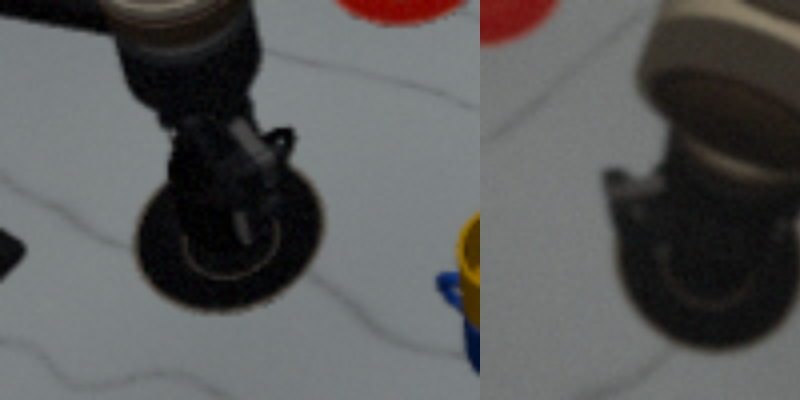

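View pics/w5.png

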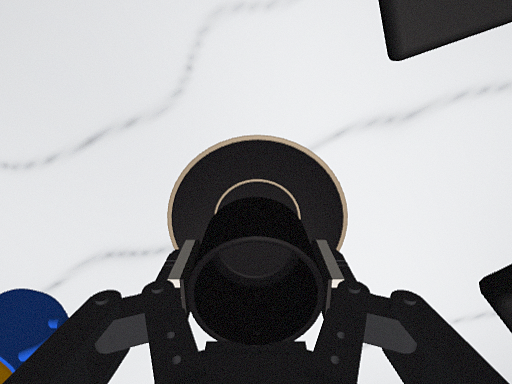

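Emit:
servo_tool(moves=[[[-0.006,0.007,-0.001,0.3,0.15,0.4,5.0],[0,0,0,0.1,0.05,0.4,5.0],[0,0,0,0,0,0.3,5.0],[0,0,0,0,0,0,5.0]]])

```text
time: 7.52
ee_pos: [0.6342, 0.3157, 0.0354]
tcp_rot: [179.6, -0.6, 60.0]
wrist_force: [0.6, -0.7, -2.0]
opening: 0.0598
```

```bash
python3 go.py .6289 .3127 .0218 60
```

```text
t 7.52 pos [0.6342 0.3157 0.0354] [179.59  -0.6   59.98] F [ 0.6 -0.7 -2. ] open 0.0598
shift cm [-0.54 -0.32  1.35] turn [ 0.0072 -0.0105 -0.0004]
rows 1 each [-0.54 -0.32  1.35]
```

Emit:
servo_tool(moves=[[[0,0,0,-0.4,-0.25,0.3,5.0],[0,0,0,0,0,0,5.0],[0,0,0,0,0,0,5.0]]])

```text
time: 7.77
ee_pos: [0.6299, 0.3134, 0.0327]
tcp_rot: [179.6, -0.6, 60.0]
wrist_force: [-0.4, 0.4, -2.3]
opening: 0.0592
```

```bash
python3 go.py .6289 .3127 .0218 60
```

```text
t 7.77 pos [0.6299 0.3134 0.0327] [179.56  -0.64  59.98] F [-0.4  0.4 -2.3] open 0.0592
shift cm [-0.12 -0.06  1.08] turn [ 0.0077 -0.0112 -0.0004]
rows 1 each [-0.12 -0.06  1.08]
```

Emit:
servo_tool(moves=[[[0,0,0,-0.1,0,0.3,5.0],[0,0,0,0,0,0.3,5.0],[0,0,0,0,0,0.2,5.0],[0,0,0,0,0,0.15,5.0],[0,0,0,0,0,0,5.0]]])

```text
time: 8.18
ee_pos: [0.6294, 0.3123, 0.0223]
tcp_rot: [179.6, -0.6, 60.0]
wrist_force: [0.2, 0.7, -2.0]
opening: 0.0596
```

```bash
python3 go.py .6289 .3127 .0218 60
```

```text
t 8.18 pos [0.6294 0.3123 0.0223] [179.56  -0.64  59.97] F [ 0.2  0.7 -2. ] open 0.0596
shift cm [ 0.01 -0.06  0.05] turn [ 0.0077 -0.0112 -0.0005]
rows 1 each [ 0.01 -0.06  0.05]
```

Still hanging, so I'll ease down in 0.5–1 mm steps and watch the force.

Emit:
servo_tool(moves=[[[0,0,0,0,0,0.08,5.0],[0,0,0,0,0,0,5.0]]])

```text
time: 8.35
ee_pos: [0.6293, 0.3123, 0.0211]
tcp_rot: [179.6, -0.6, 60.0]
wrist_force: [0.5, -0.1, -1.3]
opening: 0.06
```

Emit:
servo_tool(moves=[[[0,0,0,0,0,0.08,5.0],[0,0,0,0,0,0,5.0]]])

```text
time: 8.52
ee_pos: [0.6296, 0.3125, 0.0211]
tcp_rot: [179.5, -0.7, 60.0]
wrist_force: [0.5, -0.1, -1.9]
opening: 0.0598
```

Emit:
servo_tool(moves=[[[0,0,0,0,0,0.1,5.0],[0,0,0,0,0,0,5.0]]])

```text
time: 8.68
ee_pos: [0.63, 0.3128, 0.0211]
tcp_rot: [179.5, -0.7, 60.0]
wrist_force: [0.8, -0.5, -1.0]
opening: 0.0599
```

Emit:
servo_tool(moves=[[[0,0,0,0,0,0.1,5.0],[0,0,0,0,0,0,5.0]]])

```text
time: 8.85
ee_pos: [0.6303, 0.313, 0.0211]
tcp_rot: [179.5, -0.8, 60.0]
wrist_force: [0.2, -0.0, -1.7]
opening: 0.0599
```

z has stopped at 0.0211 (0.0218 was predicted for contact) and the wrist load is dropping, so the cup is on the saucer. Opening gently.

Emit:
servo_tool(moves=[[[0,0,0,0,0,0,6.1],[0,0,0,0,0,0,6.4],[0,0,0,0,0,0,7.0],[0,0,0,0,0,0,8.0],[0,0,0,0,0,0,8.54],[0,0,0,0,0,0,8.54],[0,0,0,0,0,0,8.54]]])

```text
time: 9.43
ee_pos: [0.6306, 0.3131, 0.0205]
tcp_rot: [179.5, -0.8, 60.0]
wrist_force: [0.2, -0.9, 0.3]
opening: 0.0853
```

Emit:
servo_tool(moves=[[[0,0,0,0,0,-0.6,8.54],[0,0,0,0,0,-1.2,8.54],[0,0,0,0,0,-1.5,8.54],[0,0,0,0,0,-1.8,8.54],[0,0,0,0,0,-1.8,8.54],[0,0,0,0,0,-1.8,8.54],[0,0,0,0,0,-1.5,8.54],[0,0,0,0,0,0,8.54]]])

```text
time: 10.1
ee_pos: [0.6284, 0.3119, 0.1329]
tcp_rot: [179.4, -0.9, 60.0]
wrist_force: [0.6, 0.4, 1.0]
opening: 0.0852
```

```bash
python3 go.py .438 .3268 .113 60; python3 look.py w6
```

```text
t 10.1 pos [0.6284 0.3119 0.1329] [179.42  -0.87  59.98] F [0.6 0.4 1. ] open 0.0852
shift cm [ -8.27 -17.24   1.69] turn [ 0.0101 -0.0153 -0.0005]
rows 6 each [-1.38 -2.87  0.28]
10.1 [0.6284 0.3119 0.1329] [179.42  -0.87  59.98] [0.6 0.4 1. ] 0.0851685477446154
```

View pics/w6.png

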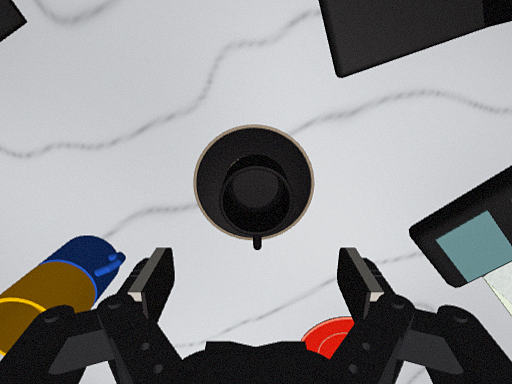

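```bash
python3 - <<'E'
from meas import *
im=cv2.imread('pics/w6.png');K=pickle.load(open('pics/w6.pkl','rb'))
print(onz(K,(254,182),.013),onz(K,(257,201.5),.061))
crop(im,185,115,140,140,5,'pics/w6k.png')
E
```

```text
[0.62998871 0.31485683 0.013     ] [0.63065773 0.31185582 0.061     ]
```

View pics/w6k.png

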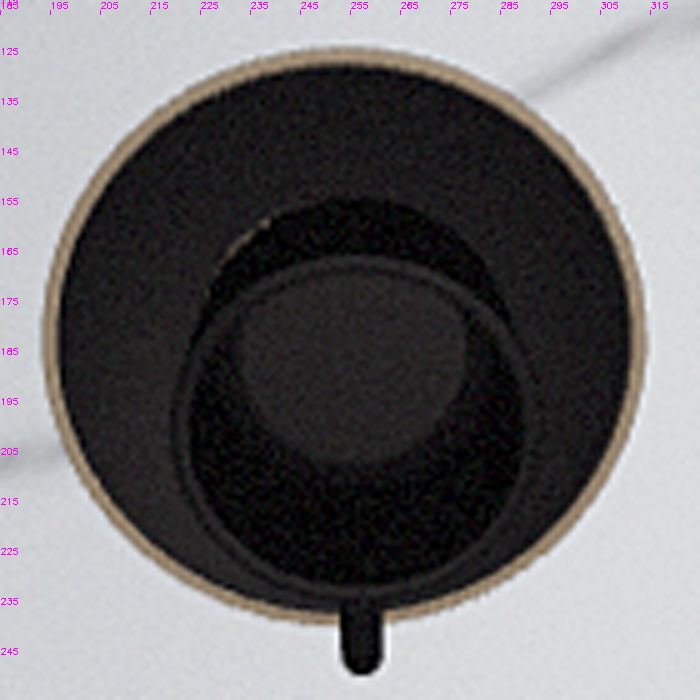

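The black cup's rim at (255,200) sits on the saucer at (254,182), so the centring error is about 2–3 mm. Next is the yellow cup.

Emit:
servo_tool(moves=[[[0,0,0,-0.7,-1.5,-0.4,8.54],[0,0,0,-0.9,-1.9,-0.3,8.54],[0,0,0,-0.9,-1.9,0,8.54],[0,0,0,-0.9,-1.9,0,8.54],[0,0,0,-0.9,-1.9,0,8.54],[0,0,0,-0.9,-1.9,0,8.54],[0,0,0,-0.9,-1.9,0,8.54],[0,0,0,-0.9,-1.9,0,8.54],[0,0,0,-0.9,-1.9,0,8.54],[0,0,0,-0.3,-0.6,0,8.54],[0,0,0,0,0,0,8.54]]])

```text
time: 11.07
ee_pos: [0.4267, 0.325, 0.1257]
tcp_rot: [179.7, -0.3, 59.9]
wrist_force: [-0.5, 0.2, -0.3]
opening: 0.0857
```

```bash
python3 go.py .438 .3268 .063 60; python3 look.py w7
```

```text
t 11.07 pos [0.4267 0.325  0.1257] [179.7   -0.32  59.87] F [-0.5  0.2 -0.3] open 0.0857
shift cm [0.69 0.85 6.28] turn [ 0.0053 -0.0057 -0.0022]
rows 2 each [0.34 0.43 3.14]
11.0667 [0.4267 0.325  0.1257] [179.7   -0.32  59.87] [-0.5  0.2 -0.3] 0.08570876243461144
```

View pics/w7.png

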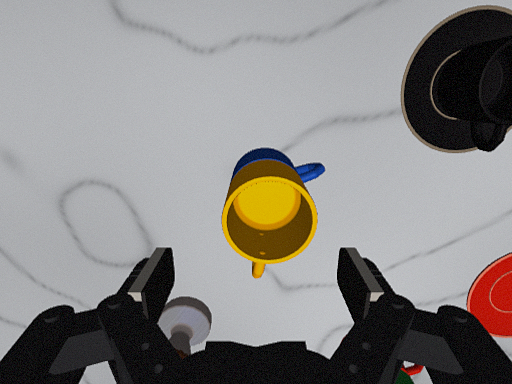

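```bash
python3 - <<'E'
from meas import *
im=cv2.imread('pics/w7.png');K=pickle.load(open('pics/w7.pkl','rb'))
print(onz(K,(269.5,219.5),.106))
E
```

```text
[0.43843204 0.32760567 0.106     ]
```

Emit:
servo_tool(moves=[[[0,0,0,0.4,0.4,0,8.54],[0,0,0,0.4,0.4,0.4,8.54],[0,0,0,0,0,1.2,8.54],[0,0,0,0,0,1.4,8.54],[0,0,0,0,0,1.4,8.54],[0,0,0,0,0,1.0,8.54],[0,0,0,0,0,0,8.54]]])

```text
time: 11.7
ee_pos: [0.4455, 0.3276, 0.0645]
tcp_rot: [179.7, -0.3, 59.6]
wrist_force: [-0.9, -0.5, -0.5]
opening: 0.0852
```

```bash
python3 go.py .4384 .3274 .066 60
```

```text
t 11.7 pos [0.4455 0.3276 0.0645] [179.67  -0.28  59.63] F [-0.9 -0.5 -0.5] open 0.0852
shift cm [-0.37 -0.6  -0.15] turn [ 0.0058 -0.0049 -0.0065]
rows 1 each [-0.37 -0.6  -0.15]
```

Emit:
servo_tool(moves=[[[0,0,0,-0.35,-0.55,-0.15,8.54],[0,0,0,0,0,0,8.54]]])

```text
time: 11.87
ee_pos: [0.4386, 0.3266, 0.0644]
tcp_rot: [179.7, -0.1, 59.6]
wrist_force: [-0.5, -0.3, 0.7]
opening: 0.0856
```

```bash
python3 go.py .4384 .3274 .066 60
```

```text
t 11.87 pos [0.4386 0.3266 0.0644] [ 1.7973e+02 -1.2000e-01  5.9560e+01] F [-0.5 -0.3  0.7] open 0.0856
shift cm [ 0.06 -0.06 -0.16] turn [ 0.0047 -0.0021 -0.0078]
rows 1 each [ 0.06 -0.06 -0.16]
```

Emit:
servo_tool(moves=[[[0,0,0,0,0,0,6.4],[0,0,0,0,0,0,6.2],[0,0,0,0,0,0,5.0],[0,0,0,0,0,0,5.0],[0,0,0,0,0,0,5.0],[0,0,0,0,0,0,5.0]]], force=30)

```text
time: 12.37
ee_pos: [0.4393, 0.3275, 0.0671]
tcp_rot: [179.6, -0.3, 59.6]
wrist_force: [-0.3, 0.1, -2.7]
opening: 0.0605
```

```bash
python3 go.py .4384 .3274 .15 60
```

```text
t 12.37 pos [0.4393 0.3275 0.0671] [179.65  -0.33  59.59] F [-0.3  0.1 -2.7] open 0.0605
shift cm [-0.   -0.02 -8.29] turn [ 0.0062 -0.0058 -0.0071]
rows 3 each [-0.   -0.01 -2.76]
```

Emit:
servo_tool(moves=[[[0,0,0,0,0,-0.4,5.0],[0,0,0,0,0,-0.5,5.0],[0,0,0,0,0,-0.8,5.0],[0,0,0,0,0,-1.2,5.0],[0,0,0,0,0,-1.8,5.0],[0,0,0,0,0,-2.0,5.0],[0,0,0,0,0,-2.0,5.0],[0,0,0,-0.5,0.3,-1.5,5.0],[0,0,0,-1.2,0.7,-0.8,5.0],[0,0,0,-1.8,1.1,0,5.0],[0,0,0,-2.2,1.4,0,5.0],[0,0,0,-2.2,1.4,0,5.0]]])

```text
time: 13.37
ee_pos: [0.4403, 0.2332, 0.191]
tcp_rot: [179.5, -0.6, 59.9]
wrist_force: [-0.4, 0.0, -1.9]
opening: 0.0606
```

```bash
python3 go.py .4542 -.1181 .16 60; python3 look.py w8
```

```text
t 13.37 pos [0.4403 0.2332 0.191 ] [179.52  -0.59  59.93] F [-0.4  0.  -1.9] open 0.0606
shift cm [-29.74  18.78   2.95] turn [ 0.0085 -0.0103 -0.0013]
rows 11 each [-2.7   1.71  0.27]
13.3667 [0.4403 0.2332 0.191 ] [179.52  -0.59  59.93] [-0.4  0.  -1.9] 0.06056601418100633
```

View pics/w8.png

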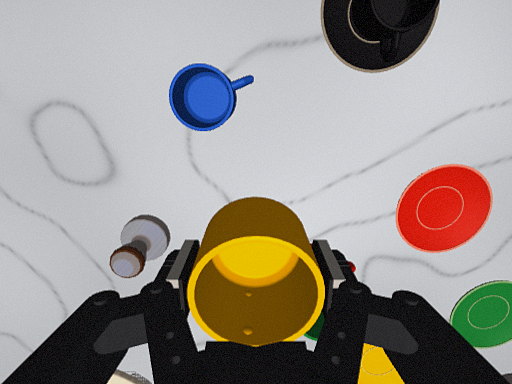

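Yellow is held and blue stands undisturbed with its rim at (203,97). Continuing to the yellow saucer.

Emit:
servo_tool(moves=[[[0,0,0,-2.5,1.6,0,5.0],[0,0,0,-2.7,1.7,0,5.0],[0,0,0,-2.7,1.7,0,5.0],[0,0,0,-2.7,1.7,0,5.0],[0,0,0,-2.7,1.7,0,5.0],[0,0,0,-2.7,1.7,0,5.0],[0,0,0,-2.7,1.7,0,5.0],[0,0,0,-2.7,1.7,0,5.0],[0,0,0,-2.5,1.6,0.5,5.0],[0,0,0,-2.0,1.3,1.0,5.0],[0,0,0,-1.3,0.8,1.0,5.0],[0,0,0,0,0,0,5.0]]])

```text
time: 14.42
ee_pos: [0.4464, -0.1152, 0.1722]
tcp_rot: [178.9, -0.7, 59.6]
wrist_force: [-0.2, 0.7, -1.3]
opening: 0.0611
```

```bash
python3 go.py .4542 -.1181 .04 60; python3 look.py w9
```

```text
t 14.42 pos [ 0.4464 -0.1152  0.1722] [178.94  -0.67  59.62] F [-0.2  0.7 -1.3] open 0.0611
shift cm [-0.    0.58 13.23] turn [ 0.0185 -0.0116 -0.0067]
rows 4 each [-0.    0.14  3.31]
14.4167 [ 0.4464 -0.1152  0.1722] [178.94  -0.67  59.62] [-0.2  0.7 -1.3] 0.06107578823363941
```

View pics/w9.png

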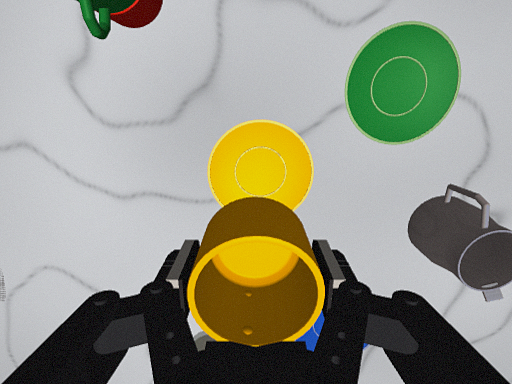

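Emit:
servo_tool(moves=[[[0.012,-0.008,0,0,0.3,1.0,5.0],[0,0,0,0,0.2,1.8,5.0],[0,0,0,0,0,2.0,5.0],[0,0,0,0,0,2.0,5.0],[0,0,0,0,0,2.0,5.0],[0,0,0,0,0,1.5,5.0],[0,0,0,0,0,1.0,5.0],[0,0,0,0,0,0,5.0]]])

```text
time: 15.13
ee_pos: [0.4536, -0.1121, 0.0575]
tcp_rot: [179.5, -0.2, 60.0]
wrist_force: [0.9, -0.6, -2.0]
opening: 0.0606
```

```bash
python3 go.py .4542 -.1181 .0221 60; python3 look.py w10
```

```text
t 15.13 pos [ 0.4536 -0.1121  0.0575] [179.54  -0.22  59.96] F [ 0.9 -0.6 -2. ] open 0.0606
shift cm [-0.5   0.33  3.54] turn [ 0.008  -0.0039 -0.0007]
rows 2 each [-0.25  0.16  1.77]
15.1333 [ 0.4536 -0.1121  0.0575] [179.54  -0.22  59.96] [ 0.9 -0.6 -2. ] 0.06059314045921687
```

View pics/w10.png

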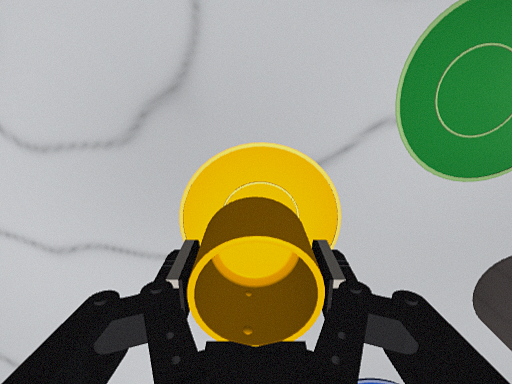

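Emit:
servo_tool(moves=[[[0,0,0,-0.5,0.3,0.6,5.0],[0,0,0,0,0,1.0,5.0],[0,0,0,0,0,0.8,5.0],[0,0,0,0,0,0.4,5.0],[0,0,0,0,0,0,5.0]]])

```text
time: 15.6
ee_pos: [0.4565, -0.1186, 0.0312]
tcp_rot: [179.2, -0.3, 60.0]
wrist_force: [-0.6, -0.6, -2.4]
opening: 0.0604
```

```bash
python3 go.py .4542 -.1181 .0221 60
```

```text
t 15.6 pos [ 0.4565 -0.1186  0.0312] [179.23  -0.31  60.03] F [-0.6 -0.6 -2.4] open 0.0604
shift cm [-0.08 -0.24  0.91] turn [ 0.0134 -0.0053  0.0006]
rows 1 each [-0.08 -0.24  0.91]
```

Emit:
servo_tool(moves=[[[0,0,0,-0.05,-0.2,0.3,5.0],[0,0,0,0,0,0.3,5.0],[0,0,0,0,0,0.15,5.0],[0,0,0,0,0,0,5.0]]])

```text
time: 15.93
ee_pos: [0.4546, -0.1181, 0.0234]
tcp_rot: [179.2, -0.3, 60.0]
wrist_force: [0.2, -0.6, -2.1]
opening: 0.0604
```

```bash
python3 go.py .4542 -.1181 .0221 60
```

```text
t 15.93 pos [ 0.4546 -0.1181  0.0234] [179.21  -0.31  60.01] F [ 0.2 -0.6 -2.1] open 0.0604
shift cm [-0.02 -0.04  0.12] turn [ 0.0138 -0.0055  0.0001]
rows 1 each [-0.02 -0.04  0.12]
```

Emit:
servo_tool(moves=[[[0,0,0,0,0,0.08,5.0],[0,0,0,0,0,0,5.0]]])

```text
time: 16.1
ee_pos: [0.4547, -0.1182, 0.0227]
tcp_rot: [179.2, -0.3, 60.0]
wrist_force: [-0.9, -0.1, -1.5]
opening: 0.061
```

Emit:
servo_tool(moves=[[[0,0,0,0,0,0.08,5.0],[0,0,0,0,0,0,5.0]]])

```text
time: 16.27
ee_pos: [0.4549, -0.1182, 0.0222]
tcp_rot: [179.2, -0.3, 60.0]
wrist_force: [0.6, -0.4, -1.8]
opening: 0.0608
```

Emit:
servo_tool(moves=[[[0,0,0,0,0,0.08,5.0],[0,0,0,0,0,0,5.0]]])

```text
time: 16.43
ee_pos: [0.4551, -0.1183, 0.0215]
tcp_rot: [179.1, -0.3, 60.0]
wrist_force: [-0.3, -0.1, -2.1]
opening: 0.0611
```

Emit:
servo_tool(moves=[[[0,0,0,0,0,0.08,5.0],[0,0,0,0,0,0,5.0]]])

```text
time: 16.6
ee_pos: [0.4553, -0.1183, 0.0209]
tcp_rot: [179.1, -0.3, 60.0]
wrist_force: [-0.5, 0.5, -1.3]
opening: 0.0606
```

Emit:
servo_tool(moves=[[[0,0,0,0,0,0.08,5.0],[0,0,0,0,0,0,5.0],[0,0,0,0,0,0,5.0]]])

```text
time: 16.85
ee_pos: [0.4556, -0.1183, 0.0211]
tcp_rot: [179.1, -0.4, 60.0]
wrist_force: [0.7, 0.3, -0.9]
opening: 0.0606
```

z has stopped at about 0.021 with the load dropping, so the cup is in contact. Releasing.

Emit:
servo_tool(moves=[[[0,0,0,0,0,0,6.1],[0,0,0,0,0,0,6.4],[0,0,0,0,0,0,7.0],[0,0,0,0,0,0,8.0],[0,0,0,0,0,0,8.54],[0,0,0,0,0,0,8.54],[0,0,0,0,0,0,8.54]]])

```text
time: 17.43
ee_pos: [0.4559, -0.1184, 0.021]
tcp_rot: [179.0, -0.4, 60.0]
wrist_force: [0.3, 0.2, -0.3]
opening: 0.0854
```

Emit:
servo_tool(moves=[[[0,0,0,0,0,-0.6,8.54],[0,0,0,0,0,-1.2,8.54],[0,0,0,0,0,-1.5,8.54],[0,0,0,0,0,-2.0,8.54],[0,0,0,0,0,-2.2,8.54],[0,0,0,0,0,-2.2,8.54],[0,0,0,0,0,-2.0,8.54],[0,0,0,0,0,-1.0,8.54],[0,0,0,0,0,0,8.54]]])

```text
time: 18.18
ee_pos: [0.4526, -0.1178, 0.1604]
tcp_rot: [178.9, -0.4, 60.0]
wrist_force: [-0.2, 0.0, 0.7]
opening: 0.0854
```

```bash
python3 go.py .4382 .0887 .15 60; python3 look.py w11; python3 - <<'E'
from h import *
crop(cv2.imread('pics/w11.png'),180,100,150,150,5,'pics/w11k.png')
E
```

```text
t 18.18 pos [ 0.4526 -0.1178  0.1604] [178.93  -0.39  60.02] F [-0.2  0.   0.7] open 0.0854
shift cm [ 17.16 -11.59   0.94] turn [ 0.0187 -0.0068  0.0002]
rows 6 each [ 2.86 -1.93  0.16]
18.1833 [ 0.4526 -0.1178  0.1604] [178.93  -0.39  60.02] [-0.2  0.   0.7] 0.08544211059721343
```

View pics/w11.png

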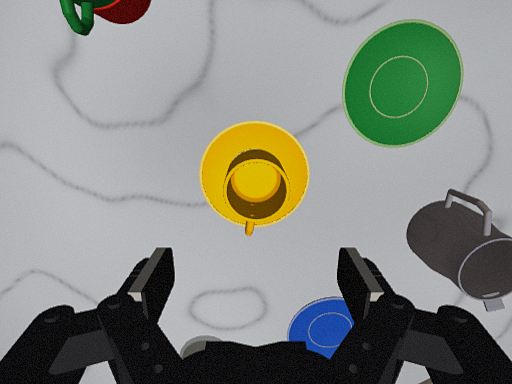

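View pics/w11k.png

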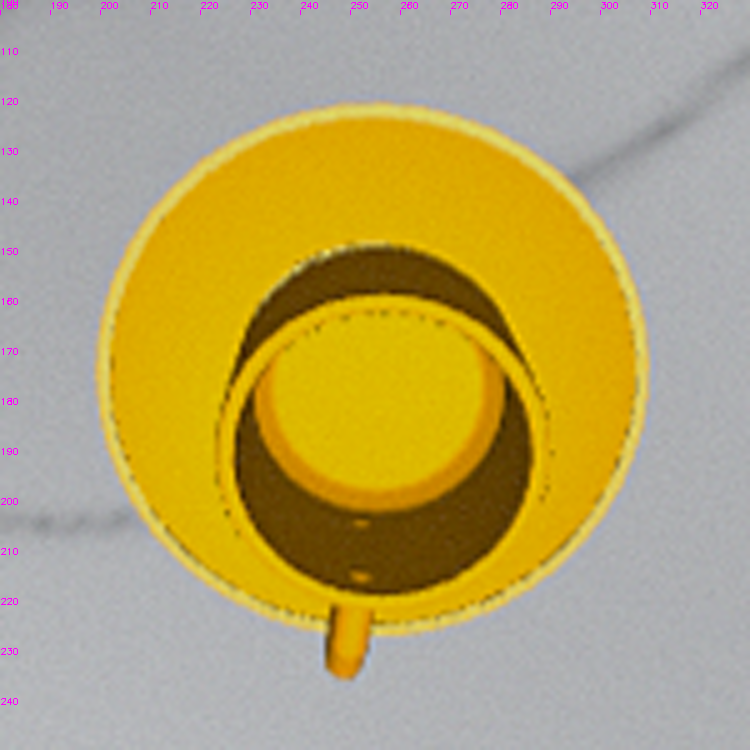

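```bash
python3 - <<'E'
from meas import *
im=cv2.imread('pics/w11.png');K=pickle.load(open('pics/w11.pkl','rb'))
print('saucer',onz(K,(254.5,173.5),.013),sau(im,K,'yellow',(220,180)),'cup',onz(K,(256.5,189.7),.061))
print('green',sau(im,K,'green',(360,60)),'pitcher top',onz(K,(493,265),.09),'bottom',onz(K,(440,230),0))
E
```

```text
saucer [ 0.4559704  -0.11589553  0.013     ] (array([ 0.4539, -0.1188]), np.float64(0.0573)) cup [ 0.45580404 -0.1181146   0.061     ]
green (array([ 0.6212, -0.1133]), np.float64(0.0546)) pitcher top [ 0.60407263 -0.27484842  0.09      ] bottom [ 0.60945853 -0.29025849  0.        ]
```

Emit:
servo_tool(moves=[[[0.012,-0.004,0,1.5,-1.0,0,8.54],[0,0,0,2.2,-1.5,0,8.54],[0,0,0,2.3,-1.6,0,8.54],[0,0,0,2.3,-1.6,0,8.54],[0,0,0,2.3,-1.6,0,8.54],[0,0,0,2.3,-1.6,0,8.54],[0,0,0,2.0,-1.4,0,8.54],[0,0,0,1.3,-0.8,0,8.54],[0,0,0,0.3,-0.2,0,8.54],[0,0,0,0,0,0,8.54]]])

```text
time: 19.07
ee_pos: [0.4321, 0.0889, 0.1471]
tcp_rot: [-179.7, 0.3, 59.8]
wrist_force: [-0.0, -0.6, 0.3]
opening: 0.0855
```

```bash
python3 go.py .4382 .0887 .065 60; python3 look.py w12
```

```text
t 19.07 pos [0.4321 0.0889 0.1471] [-179.67    0.34   59.82] F [-0.  -0.6  0.3] open 0.0855
shift cm [0.34 0.59 8.21] turn [-0.0058  0.006  -0.0032]
rows 3 each [0.11 0.2  2.74]
19.0667 [0.4321 0.0889 0.1471] [-179.67    0.34   59.82] [-0.  -0.6  0.3] 0.0855204633902557
```

View pics/w12.png

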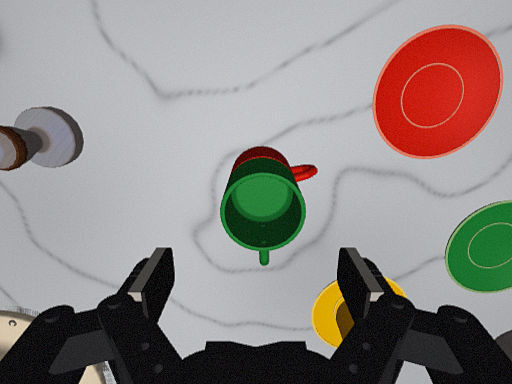

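```bash
python3 - <<'E'
from meas import *
K=pickle.load(open('pics/w12.pkl','rb')); print(onz(K,(263.2,212),.106))
E
```

```text
[0.43848682 0.08960255 0.106     ]
```

Emit:
servo_tool(moves=[[[0,0,0,0.3,0.5,0.4,8.54],[0,0,0,0,0,1.4,8.54],[0,0,0,0,0,1.8,8.54],[0,0,0,0,0,1.8,8.54],[0,0,0,0,0,1.2,8.54],[0,0,0,0,0,0.6,8.54],[0,0,0,0,0,0,8.54]]])

```text
time: 19.7
ee_pos: [0.4402, 0.0815, 0.0693]
tcp_rot: [-179.7, 0.4, 59.3]
wrist_force: [-0.6, 0.3, 0.9]
opening: 0.0852
```

```bash
python3 go.py .4382 .0887 .065 60
```

```text
t 19.7 pos [0.4402 0.0815 0.0693] [-179.7     0.42   59.33] F [-0.6  0.3  0.9] open 0.0852
shift cm [ 0.52 -0.53  0.43] turn [-0.0053  0.0074 -0.0118]
rows 1 each [ 0.52 -0.53  0.43]
```

Emit:
servo_tool(moves=[[[0,0,0,0.5,-0.5,0.3,8.54],[0,0,0,0,0,0,8.54],[0,0,0,0,0,0,8.54]]])

```text
time: 19.95
ee_pos: [0.4391, 0.0876, 0.0668]
tcp_rot: [-179.7, 0.4, 59.2]
wrist_force: [0.8, 0.5, 1.1]
opening: 0.0857
```

```bash
python3 go.py .4384 .0893 .065 60
```

```text
t 19.95 pos [0.4391 0.0876 0.0668] [-179.72    0.41   59.17] F [0.8 0.5 1.1] open 0.0857
shift cm [ 0.11 -0.14  0.18] turn [-0.0049  0.0072 -0.0145]
rows 1 each [ 0.11 -0.14  0.18]
```

Emit:
servo_tool(moves=[[[0,0,0,0.1,-0.14,0.2,8.54],[0,0,0,0,0,0,6.4],[0,0,0,0,0,0,6.2],[0,0,0,0,0,0,5.0],[0,0,0,0,0,0,5.0],[0,0,0,0,0,0,5.0],[0,0,0,0,0,0,5.0]]], force=30)

```text
time: 20.53
ee_pos: [0.4393, 0.09, 0.0666]
tcp_rot: [-179.9, 0.3, 59.2]
wrist_force: [-0.2, 0.6, -0.0]
opening: 0.06
```

```bash
python3 go.py .4384 .0893 .14 60
```

```text
t 20.53 pos [0.4393 0.09   0.0666] [-179.85    0.29   59.24] F [-0.2  0.6 -0. ] open 0.06
shift cm [-0.14 -0.06 -7.34] turn [-0.0026  0.005  -0.0132]
rows 3 each [-0.05 -0.02 -2.45]
```

Emit:
servo_tool(moves=[[[0,0,0,0,0,-0.4,5.0],[0,0,0,0,0,-0.5,5.0],[0,0,0,0,0,-0.8,5.0],[0,0,0,0,0,-1.2,5.0],[0,0,0,0,0,-1.8,5.0],[0,0,0,0,0,-1.8,5.0],[0,0,0,-0.3,0.9,-1.2,5.0],[0,0,0,-0.5,1.6,-0.3,5.0],[0,0,0,-0.7,2.2,0,5.0],[0,0,0,-0.7,2.2,0,5.0],[0,0,0,-0.7,2.2,0,5.0],[0,0,0,-0.7,2.2,0,5.0]]])

```text
time: 21.53
ee_pos: [0.5205, 0.0008, 0.1628]
tcp_rot: [179.8, 0.0, 59.6]
wrist_force: [-0.2, 0.1, -1.8]
opening: 0.0598
```

```bash
python3 go.py .6218 -.1122 .14 60; python3 look.py w13
```

```text
t 21.53 pos [0.5205 0.0008 0.1628] [1.798e+02 2.000e-02 5.956e+01] F [-0.2  0.1 -1.8] open 0.0598
shift cm [-4.61 14.45  2.33] turn [ 0.0034  0.0003 -0.0077]
rows 5 each [-0.92  2.89  0.47]
21.5333 [0.5205 0.0008 0.1628] [1.798e+02 2.000e-02 5.956e+01] [-0.2  0.1 -1.8] 0.059811300795506665
```

View pics/w13.png

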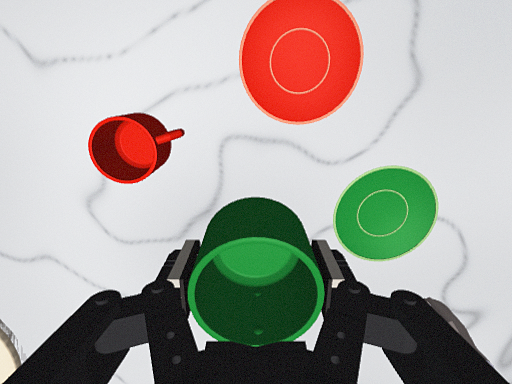

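Green is held and red stands at (125,148) with its handle to the right. Continuing to the green saucer.

Emit:
servo_tool(moves=[[[0,0,0,-0.7,2.2,0,5.0],[0,0,0,-0.7,2.3,0.3,5.0],[0,0,0,-0.7,2.3,0.5,5.0],[0,0,0,-0.7,2.3,0.6,5.0],[0,0,0,-0.7,2.2,0.6,5.0],[0,0,0,-0.5,1.6,0.6,5.0],[0,0,0,-0.3,0.8,0.6,5.0],[0,0,0,0,0,0.5,5.0],[0,0,0,0,0,0,5.0]]])

```text
time: 22.33
ee_pos: [0.6257, -0.116, 0.1339]
tcp_rot: [179.4, -0.1, 59.3]
wrist_force: [-0.4, 0.3, -2.4]
opening: 0.0601
```

```bash
python3 go.py .6218 -.1122 .04 60; python3 look.py w14; python3 - <<'E'
from meas import *
im=cv2.imread('pics/w13.png');K=pickle.load(open('pics/w13.pkl','rb'))
print(sau(im,K,'green',(350,235)),sau(im,K,'red',(340,30)))
E
```

```text
t 22.33 pos [ 0.6257 -0.116   0.1339] [ 1.7937e+02 -1.3000e-01  5.9310e+01] F [-0.4  0.3 -2.4] open 0.0601
shift cm [ 0.11 -0.63  9.38] turn [ 0.0111 -0.0022 -0.0121]
rows 3 each [ 0.04 -0.21  3.13]
22.3333 [ 0.6257 -0.116   0.1339] [ 1.7937e+02 -1.3000e-01  5.9310e+01] [-0.4  0.3 -2.4] 0.06005266873762321
(array([ 0.6209, -0.1135]), np.float64(0.0543)) (array([0.6137, 0.0748]), np.float64(0.057))
```

View pics/w14.png

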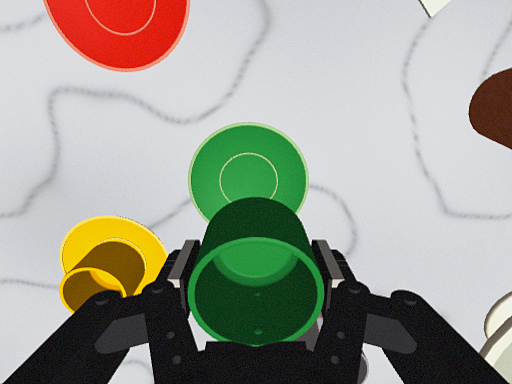

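Emit:
servo_tool(moves=[[[0,0,0,0,-0.5,0.8,5.0],[0,0,0,0,0,1.6,5.0],[0,0,0,0,0,2.0,5.0],[0,0,0,0,0,2.0,5.0],[0,0,0,0,0,1.5,5.0],[0,0,0,0,0,1.0,5.0],[0,0,0,0,0,0,5.0]]])

```text
time: 22.97
ee_pos: [0.6206, -0.1071, 0.0496]
tcp_rot: [179.0, -0.3, 59.7]
wrist_force: [0.2, 0.2, -2.4]
opening: 0.0595
```

```bash
python3 go.py .6218 -.1122 .0216 60
```

```text
t 22.97 pos [ 0.6206 -0.1071  0.0496] [178.99  -0.33  59.66] F [ 0.2  0.2 -2.4] open 0.0595
shift cm [-0.39  0.31  2.8 ] turn [ 0.0177 -0.0058 -0.0059]
rows 1 each [-0.39  0.31  2.8 ]
```

Emit:
servo_tool(moves=[[[0.01,-0.003,0,0,0,0,5.0],[0,0,0,0,0,0,5.0],[0,0,0,0,0,0.6,5.0],[0,0,0,0,0,0.6,5.0],[0,0,0,0,0,0,5.0]]])

```text
time: 23.38
ee_pos: [0.6221, -0.1061, 0.0415]
tcp_rot: [179.3, -0.3, 59.8]
wrist_force: [0.3, 0.1, -2.9]
opening: 0.0599
```

```bash
python3 go.py .6218 -.1122 .0216 60
```

```text
t 23.38 pos [ 0.6221 -0.1061  0.0415] [179.34  -0.26  59.75] F [ 0.3  0.1 -2.9] open 0.0599
shift cm [-0.55  0.26  1.99] turn [ 0.0116 -0.0045 -0.0044]
rows 1 each [-0.55  0.26  1.99]
```

Emit:
servo_tool(moves=[[[0,0,0,-0.5,0.25,0.4,5.0],[0,0,0,0,0,0.5,5.0],[0,0,0,0,0,0.3,5.0],[0,0,0,0,0,0,5.0]]])

```text
time: 23.72
ee_pos: [0.6221, -0.1127, 0.0286]
tcp_rot: [179.3, -0.3, 59.7]
wrist_force: [-0.3, 1.1, -1.5]
opening: 0.0598
```

```bash
python3 go.py .6218 -.1122 .0216 60
```

```text
t 23.72 pos [ 0.6221 -0.1127  0.0286] [179.29  -0.27  59.72] F [-0.3  1.1 -1.5] open 0.0598
shift cm [ 0.02 -0.06  0.7 ] turn [ 0.0123 -0.0047 -0.0049]
rows 1 each [ 0.02 -0.06  0.7 ]
```

Emit:
servo_tool(moves=[[[0,0,0,0,0,0.3,5.0],[0,0,0,0,0,0.2,5.0],[0,0,0,0,0,0.1,5.0],[0,0,0,0,0,0,5.0]]])

```text
time: 24.05
ee_pos: [0.622, -0.1129, 0.0217]
tcp_rot: [179.3, -0.3, 59.7]
wrist_force: [-0.1, -0.6, -1.5]
opening: 0.06
```

Emit:
servo_tool(moves=[[[0,0,0,0,0,0.08,5.0],[0,0,0,0,0,0,5.0]]])

```text
time: 24.22
ee_pos: [0.6223, -0.1127, 0.0219]
tcp_rot: [179.3, -0.3, 59.7]
wrist_force: [0.4, -0.4, -2.6]
opening: 0.0596
```

Emit:
servo_tool(moves=[[[0,0,0,0,0,0.08,5.0],[0,0,0,0,0,0,5.0]]])

```text
time: 24.38
ee_pos: [0.6227, -0.1126, 0.0218]
tcp_rot: [179.2, -0.3, 59.7]
wrist_force: [0.6, 0.5, -2.2]
opening: 0.0597
```

Emit:
servo_tool(moves=[[[0,0,0,0,0,0.08,5.0],[0,0,0,0,0,0,5.0]]])

```text
time: 24.55
ee_pos: [0.623, -0.1125, 0.0217]
tcp_rot: [179.2, -0.3, 59.7]
wrist_force: [0.1, -0.4, -1.9]
opening: 0.0598
```

z holds at 0.0217 (0.0216 predicted), so the cup is seated. Releasing.

Emit:
servo_tool(moves=[[[0,0,0,0,0,0,6.1],[0,0,0,0,0,0,6.4],[0,0,0,0,0,0,7.0],[0,0,0,0,0,0,8.0],[0,0,0,0,0,0,8.54],[0,0,0,0,0,0,8.54],[0,0,0,0,0,0,8.54]]])

```text
time: 25.13
ee_pos: [0.6235, -0.1127, 0.0215]
tcp_rot: [179.1, -0.4, 59.7]
wrist_force: [0.1, -0.5, -0.5]
opening: 0.0853
```

Emit:
servo_tool(moves=[[[0,0,0,0,0,-0.6,8.54],[0,0,0,0,0,-1.2,8.54],[0,0,0,0,0,-1.5,8.54],[0,0,0,0,0,-2.0,8.54],[0,0,0,0,0,-2.2,8.54],[0,0,0,0,0,-2.2,8.54],[0,0,0,0,0,-2.0,8.54],[0,0,0,0,0,-1.0,8.54],[0,0,0,0,0,0,8.54]]])

```text
time: 25.88
ee_pos: [0.6204, -0.1123, 0.1609]
tcp_rot: [179.0, -0.4, 59.7]
wrist_force: [0.0, 0.7, -0.0]
opening: 0.0853
```

```bash
python3 go.py .4382 .0887 .14 150; python3 look.py w15; python3 - <<'E'
from meas import *
im=cv2.imread('pics/w15.png');K=pickle.load(open('pics/w15.pkl','rb'))
print(sau(im,K,'green',(215,200)))
E
```

```text
t 25.88 pos [ 0.6204 -0.1123  0.1609] [179.03  -0.39  59.73] F [ 0.   0.7 -0. ] open 0.0853
shift cm [  8.16 -25.9    1.7 ] turn [ 0.0186  0.008  -1.5756]
rows 8 each [ 1.02 -3.24  0.21]
25.8833 [ 0.6204 -0.1123  0.1609] [179.03  -0.39  59.73] [ 0.   0.7 -0. ] 0.08530375759955805
(array([ 0.6211, -0.113 ]), np.float64(0.0545))
```

View pics/w15.png

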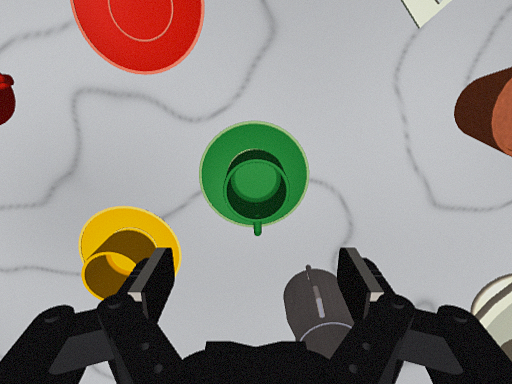

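Green sits centred on its saucer, with its rim at (255,190) and the saucer at (254,174). For red I'll turn to tool yaw 150.

Emit:
servo_tool(moves=[[[0.01,0,-0.1,0,0,0,8.54],[0,0,-0.115,0,0,0,8.54],[0,0,-0.115,0,0,0,8.54],[0,0,-0.115,0,0,0,8.54],[0,0,-0.115,0,0,0,8.54],[0,0,-0.115,0,0,0,8.54],[0,0,-0.115,0,0,0,8.54],[0,0,-0.115,0,0,0,8.54],[0,0,-0.115,0,0,0,8.54],[0,0,-0.115,0,0,0,8.54],[0,0,-0.115,0,0,0,8.54],[0,0,-0.1,0,0,0,8.54]]])

```text
time: 26.93
ee_pos: [0.615, -0.1113, 0.1422]
tcp_rot: [-179.8, -0.8, 140.6]
wrist_force: [-0.1, -0.4, 0.1]
opening: 0.0853
```

Emit:
servo_tool(moves=[[[0,0,-0.1,0,0,0,8.54],[0,0,-0.07,0,0,0,8.54],[0,0,0,0,0,0,8.54]]])

```text
time: 27.18
ee_pos: [0.6133, -0.111, 0.1371]
tcp_rot: [-179.8, -1.2, 151.2]
wrist_force: [0.1, 0.4, -1.0]
opening: 0.0852
```

```bash
python3 go.py .4382 .0887 .14 150
```

```text
t 27.18 pos [ 0.6133 -0.111   0.1371] [-179.83   -1.18  151.19] F [ 0.1  0.4 -1. ] open 0.0852
shift cm [24.97  9.06  0.2 ] turn [-0.0032 -0.0206  0.0208]
rows 8 each [3.12 1.13 0.03]
```

Emit:
servo_tool(moves=[[[0,-0.014,0.012,1.5,0.6,0,8.54],[0,0,0,2.3,0.9,0,8.54],[0,0,0,2.4,0.9,0,8.54],[0,0,0,2.4,0.9,0,8.54],[0,0,0,2.4,0.9,0,8.54],[0,0,0,2.4,0.9,0,8.54],[0,0,0,2.4,0.9,0,8.54],[0,0,0,2.4,0.9,0,8.54],[0,0,0,2.2,0.8,0,8.54],[0,0,0,1.5,0.5,0,8.54],[0,0,0,0.8,0.3,0,8.54],[0,0,0,0,0,0,8.54]]])

```text
time: 28.18
ee_pos: [0.4476, 0.0832, 0.125]
tcp_rot: [-179.3, -1.2, 148.5]
wrist_force: [-0.2, -0.5, -0.5]
opening: 0.0852
```

```bash
python3 go.py .4382 .0887 .015 150; python3 look.py w16
```

```text
t 28.18 pos [0.4476 0.0832 0.125 ] [-179.31   -1.18  148.46] F [-0.2 -0.5 -0.5] open 0.0852
shift cm [ 0.87  0.11 11.02] turn [-0.0118 -0.0208 -0.0268]
rows 4 each [0.22 0.03 2.75]
28.1833 [0.4476 0.0832 0.125 ] [-179.31   -1.18  148.46] [-0.2 -0.5 -0.5] 0.08522916574188238
```

View pics/w16.png

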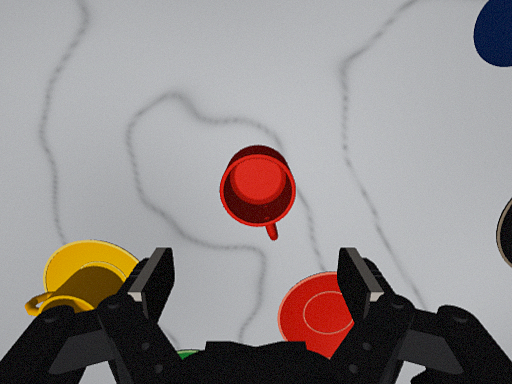

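```bash
python3 - <<'E'
from meas import *
im=cv2.imread('pics/w16.png'); K=pickle.load(open('pics/w16.pkl','rb')); print(onz(K,(257.8,190.5),.056))
crop(im,205,135,110,115,6,'pics/w16k.png')
E
```

```text
[0.43724733 0.08973797 0.056     ]
```

View pics/w16k.png

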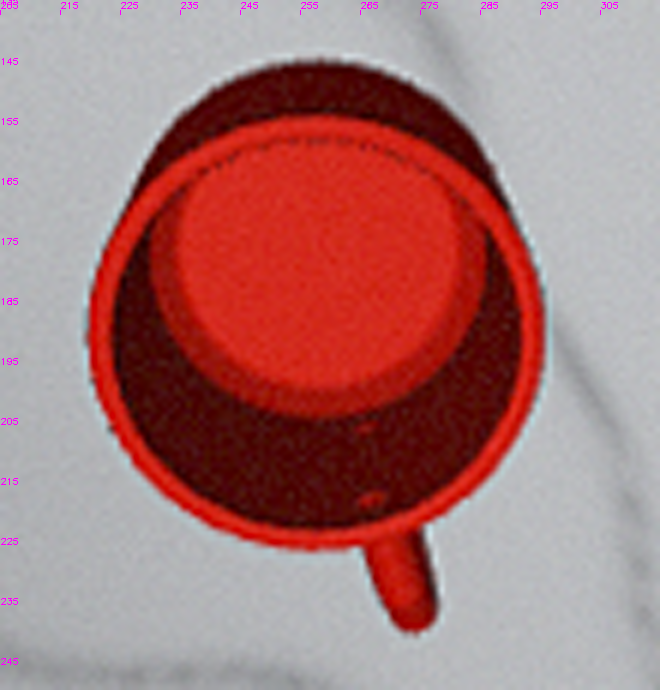

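Emit:
servo_tool(moves=[[[-0.008,-0.012,-0.015,0.5,0.1,0.6,8.54],[0,0,0,0.2,0,1.5,8.54],[0,0,0,0,0,2.0,8.54],[0,0,0,0,0,2.0,8.54],[0,0,0,0,0,2.0,8.54],[0,0,0,0,0,1.0,8.54],[0,0,0,0,0,0,8.54]]])

```text
time: 28.82
ee_pos: [0.4464, 0.0829, 0.0298]
tcp_rot: [-179.8, -0.3, 148.8]
wrist_force: [0.1, -0.9, 0.1]
opening: 0.0848
```

```bash
python3 go.py .4374 .0893 .0145 150
```

```text
t 28.82 pos [0.4464 0.0829 0.0298] [-179.8    -0.29  148.77] F [ 0.1 -0.9  0.1] open 0.0848
shift cm [1.09 0.09 1.53] turn [-0.0034 -0.0051 -0.0215]
rows 1 each [1.09 0.09 1.53]
```

Emit:
servo_tool(moves=[[[0,0,0,0.5,0.05,0.2,8.54],[0,0,0,0.5,0,0.6,8.54],[0,0,0,0,0,0.5,8.54],[0,0,0,0,0,0,8.54]]])

```text
time: 29.15
ee_pos: [0.4389, 0.0882, 0.0176]
tcp_rot: [-179.8, -0.2, 148.6]
wrist_force: [-0.5, 0.8, -0.5]
opening: 0.0855
```

```bash
python3 go.py .4374 .0893 .0145 150
```

```text
t 29.15 pos [0.4389 0.0882 0.0176] [-179.85   -0.23  148.6 ] F [-0.5  0.8 -0.5] open 0.0855
shift cm [0.18 0.02 0.31] turn [-0.0026 -0.004  -0.0244]
rows 1 each [0.18 0.02 0.31]
```

Emit:
servo_tool(moves=[[[0,0,0,0.18,0,0.25,8.54],[0,0,0,0,0,0,6.4],[0,0,0,0,0,0,6.2],[0,0,0,0,0,0,5.0],[0,0,0,0,0,0,5.0],[0,0,0,0,0,0,5.0],[0,0,0,0,0,0,5.0]]], force=30)

```text
time: 29.73
ee_pos: [0.4381, 0.0897, 0.0166]
tcp_rot: [-180.0, -0.1, 148.7]
wrist_force: [0.1, -0.5, -1.9]
opening: 0.061
```

```bash
python3 go.py .4374 .0893 .12 150
```

```text
t 29.73 pos [0.4381 0.0897 0.0166] [-1.7996e+02 -1.0000e-01  1.4865e+02] F [ 0.1 -0.5 -1.9] open 0.061
shift cm [  0.06  -0.08 -10.34] turn [-0.0007 -0.0017 -0.0235]
rows 3 each [ 0.02 -0.03 -3.45]
```

Emit:
servo_tool(moves=[[[0,0,0,0,0,-0.4,5.0],[0,0,0,0,0,-0.6,5.0],[0,0,0,0,0,-1.0,5.0],[0,0,0,0,0,-1.5,5.0],[0,0,0,0,0,-1.8,5.0],[0,0,0,0,0,-1.8,5.0],[0,0,0,-0.8,0.4,-1.0,5.0],[0,0,0,-1.5,0.7,-0.3,5.0],[0,0,0,-1.9,0.9,0,5.0],[0,0,0,-1.9,0.9,0,5.0],[0,0,0,-1.9,0.9,0,5.0],[0,0,0,-1.9,0.9,0,5.0]]])

```text
time: 30.73
ee_pos: [0.5494, 0.0782, 0.1154]
tcp_rot: [179.8, 0.1, 148.7]
wrist_force: [0.1, 0.4, -1.9]
opening: 0.0612
```

```bash
python3 go.py .6136 .0744 .10 150
```

```text
t 30.73 pos [0.5494 0.0782 0.1154] [1.7983e+02 1.4000e-01 1.4874e+02] F [ 0.1  0.4 -1.9] open 0.0612
shift cm [-5.68  3.    1.57] turn [ 0.0029  0.0024 -0.0221]
rows 2 each [-2.84  1.5   0.78]
```

Emit:
servo_tool(moves=[[[0,0,0,-1.8,0.9,0.3,5.0],[0,0,0,-1.6,0.9,0.6,5.0],[0,0,0,-1.1,0.6,0.9,5.0],[0,0,0,-0.5,0.3,1.0,5.0],[0,0,0,0,0,1.0,5.0],[0,0,0,0,0,0.8,5.0],[0,0,0,0,0,0,5.0]]])

```text
time: 31.32
ee_pos: [0.6129, 0.0745, 0.0714]
tcp_rot: [179.7, 0.3, 148.7]
wrist_force: [-0.4, -0.7, -2.3]
opening: 0.0611
```

```bash
python3 go.py .6136 .0744 .0216 150; python3 look.py w17
```

```text
t 31.32 pos [0.6129 0.0745 0.0714] [179.7    0.31 148.65] F [-0.4 -0.7 -2.3] open 0.0611
shift cm [-0.04  0.01  4.98] turn [ 0.0051  0.0055 -0.0235]
rows 2 each [-0.02  0.    2.49]
31.3167 [0.6129 0.0745 0.0714] [179.7    0.31 148.65] [-0.4 -0.7 -2.3] 0.06111732749071741
```

View pics/w17.png

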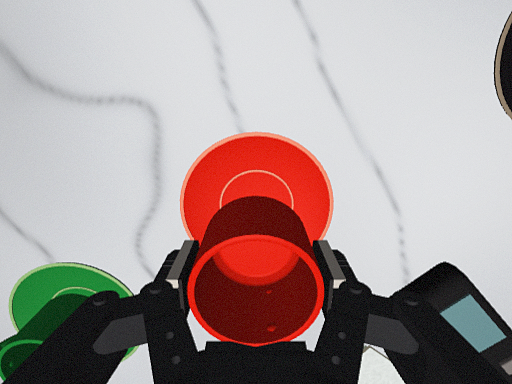

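The red saucer (181–333, mid 257) lines up with the held cup at 256. Descending.

Emit:
servo_tool(moves=[[[0,0,0,0,0,0.8,5.0],[0,0,0,0,0,1.3,5.0],[0,0,0,0,0,1.0,5.0],[0,0,0,0,0,0.6,5.0],[0,0,0,0,0,0,5.0]]])

```text
time: 31.78
ee_pos: [0.6118, 0.075, 0.0335]
tcp_rot: [179.6, 0.4, 148.7]
wrist_force: [-0.2, -0.9, -2.0]
opening: 0.0606
```

```bash
python3 go.py .6136 .0744 .0216 150
```

```text
t 31.78 pos [0.6118 0.075  0.0335] [179.62   0.42 148.7 ] F [-0.2 -0.9 -2. ] open 0.0606
shift cm [-0.17  0.04  1.19] turn [ 0.0066  0.0074 -0.0227]
rows 1 each [-0.17  0.04  1.19]
```

Emit:
servo_tool(moves=[[[0,0,0,-0.15,0.05,0.4,5.0],[0,0,0,0,0,0.4,5.0],[0,0,0,0,0,0.2,5.0],[0,0,0,0,0,0.1,5.0],[0,0,0,0,0,0,5.0]]])

```text
time: 32.2
ee_pos: [0.6138, 0.0746, 0.0218]
tcp_rot: [179.6, 0.4, 148.7]
wrist_force: [-0.8, 0.4, -2.1]
opening: 0.0609
```

Emit:
servo_tool(moves=[[[0,0,0,0,0,0.08,5.0],[0,0,0,0,0,0,5.0]]])

```text
time: 32.37
ee_pos: [0.6142, 0.0746, 0.0219]
tcp_rot: [179.6, 0.5, 148.7]
wrist_force: [0.1, 0.1, -1.6]
opening: 0.0608
```

Emit:
servo_tool(moves=[[[0,0,0,0,0,0.08,5.0],[0,0,0,0,0,0,5.0]]])

```text
time: 32.53
ee_pos: [0.6146, 0.0746, 0.0218]
tcp_rot: [179.5, 0.6, 148.7]
wrist_force: [0.1, 0.3, -0.9]
opening: 0.061
```

Emit:
servo_tool(moves=[[[0,0,0,0,0,0.08,5.0],[0,0,0,0,0,0,5.0]]])

```text
time: 32.7
ee_pos: [0.615, 0.0745, 0.0218]
tcp_rot: [179.5, 0.6, 148.7]
wrist_force: [-0.3, 0.3, -1.2]
opening: 0.0607
```

z holds at 0.0218, so the cup is seated. Releasing.

Emit:
servo_tool(moves=[[[0,0,0,0,0,0,6.1],[0,0,0,0,0,0,6.4],[0,0,0,0,0,0,7.0],[0,0,0,0,0,0,8.0],[0,0,0,0,0,0,8.54],[0,0,0,0,0,0,8.54],[0,0,0,0,0,0,8.54]]])

```text
time: 33.28
ee_pos: [0.6154, 0.0748, 0.0215]
tcp_rot: [179.5, 0.6, 148.7]
wrist_force: [0.3, 0.0, -0.4]
opening: 0.0853
```

Emit:
servo_tool(moves=[[[0,0,0,0,0,-0.6,8.54],[0,0,0,0,0,-1.2,8.54],[0,0,0,0,0,-1.5,8.54],[0,0,0,0,0,-2.0,8.54],[0,0,0,0,0,-2.2,8.54],[0,0,0,0,0,-2.2,8.54],[0,0,0,0,0,-2.0,8.54],[0,0,0,0,0,-1.0,8.54],[0,0,0,0,0,0,8.54]]])

```text
time: 34.03
ee_pos: [0.6126, 0.0744, 0.1609]
tcp_rot: [179.4, 0.7, 148.7]
wrist_force: [0.5, 0.5, 0.0]
opening: 0.0855
```

```bash
python3 go.py .4382 .3270 .14 150; python3 look.py w18
```

```text
t 34.03 pos [0.6126 0.0744 0.1609] [179.4    0.71 148.69] F [0.5 0.5 0. ] open 0.0855
shift cm [28.06 12.5   1.87] turn [ 0.0103  0.0125 -0.0227]
rows 9 each [3.12 1.39 0.21]
34.0333 [0.6126 0.0744 0.1609] [179.4    0.71 148.69] [0.5 0.5 0. ] 0.08547695481737666
```

View pics/w18.png

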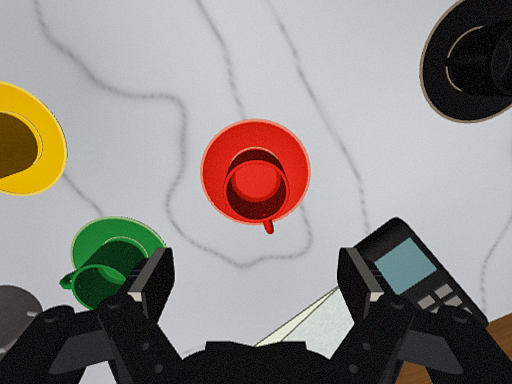

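Red is centred. Now the blue cup.

Emit:
servo_tool(moves=[[[0.006,0.008,-0.015,1.5,0.7,0,8.54],[0,0,0,2.3,1.0,0,8.54],[0,0,0,2.7,1.2,0,8.54],[0,0,0,2.7,1.2,0,8.54],[0,0,0,2.7,1.2,0,8.54],[0,0,0,2.7,1.2,0,8.54],[0,0,0,2.7,1.2,0,8.54],[0,0,0,2.7,1.2,0.2,8.54],[0,0,0,2.6,1.1,0.3,8.54],[0,0,0,2.3,1.0,0.5,8.54],[0,0,0,1.6,0.7,0.5,8.54],[0,0,0,0.4,0.2,0.2,8.54]]])

```text
time: 35.08
ee_pos: [0.422, 0.3233, 0.125]
tcp_rot: [-179.1, -0.7, 149.8]
wrist_force: [-0.5, 0.2, -0.2]
opening: 0.0855
```

Emit:
servo_tool(moves=[[[0,0,0,0,0,0,8.54]]])

```text
time: 35.17
ee_pos: [0.4203, 0.324, 0.1234]
tcp_rot: [-178.9, -0.7, 149.9]
wrist_force: [0.8, 0.1, -0.3]
opening: 0.0854
```

```bash
python3 go.py .4384 .3272 .0145 150; python3 look.py w19
```

```text
t 35.17 pos [0.4203 0.324  0.1234] [-178.92   -0.75  149.92] F [ 0.8  0.1 -0.3] open 0.0854
shift cm [-1.55  1.4  10.84] turn [-0.0189 -0.0131 -0.0013]
rows 4 each [-0.39  0.35  2.71]
35.1667 [0.4203 0.324  0.1234] [-178.92   -0.75  149.92] [ 0.8  0.1 -0.3] 0.08544908054655956
```

View pics/w19.png

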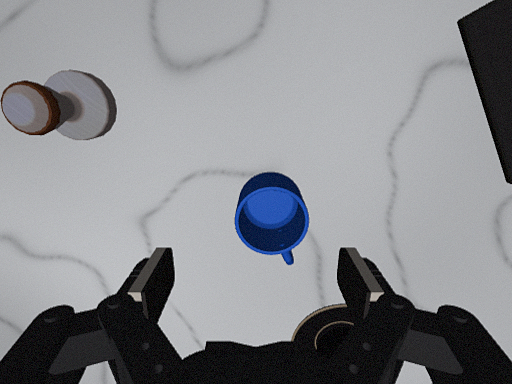

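```bash
python3 - <<'E'
from meas import *
K=pickle.load(open('pics/w19.pkl','rb')); print(onz(K,(272,219.5),.056))
E
```

```text
[0.4362797  0.32752941 0.056     ]
```

Emit:
servo_tool(moves=[[[-0.012,-0.008,0,-0.5,0.5,0.3,8.54],[0,0,0,-0.5,0.5,0.8,8.54],[0,0,0,-0.4,0.3,1.2,8.54],[0,0,0,0,0,1.0,8.54],[0,0,0,0,0,0.5,8.54],[0,0,0,0,0,0,8.54]]])

```text
time: 35.72
ee_pos: [0.4434, 0.3244, 0.0799]
tcp_rot: [-179.6, -0.2, 149.6]
wrist_force: [-0.6, -0.2, 0.2]
opening: 0.0854
```

```bash
python3 go.py .4384 .3272 .0145 150
```

```text
t 35.72 pos [0.4434 0.3244 0.0799] [-179.57   -0.24  149.62] F [-0.6 -0.2  0.2] open 0.0854
shift cm [0.54 0.04 6.54] turn [-0.0074 -0.0041 -0.0067]
rows 2 each [0.27 0.02 3.27]
```

Emit:
servo_tool(moves=[[[0,0,0,0.3,0,0.8,8.54],[0,0,0,0.3,0,1.5,8.54],[0,0,0,0,0,1.8,8.54],[0,0,0,0,0,1.2,8.54],[0,0,0,0,0,0.5,8.54],[0,0,0,0,0,0,8.54]]])

```text
time: 36.22
ee_pos: [0.4372, 0.3267, 0.0179]
tcp_rot: [-179.6, -0.2, 149.5]
wrist_force: [0.5, 0.3, -0.5]
opening: 0.0855
```

```bash
python3 go.py .4376 .3273 .0145 150
```

```text
t 36.22 pos [0.4372 0.3267 0.0179] [-179.56   -0.25  149.52] F [ 0.5  0.3 -0.5] open 0.0855
shift cm [-0.01  0.08  0.34] turn [-0.0076 -0.0044 -0.0084]
rows 1 each [-0.01  0.08  0.34]
```

Emit:
servo_tool(moves=[[[0,0,0,0,0.05,0.3,8.54],[0,0,0,0,0,0,6.4],[0,0,0,0,0,0,6.2],[0,0,0,0,0,0,5.0],[0,0,0,0,0,0,5.0],[0,0,0,0,0,0,5.0],[0,0,0,0,0,0,5.0]]], force=30)

```text
time: 36.8
ee_pos: [0.4384, 0.328, 0.0174]
tcp_rot: [-179.7, -0.2, 149.5]
wrist_force: [1.4, -0.6, -1.0]
opening: 0.0606
```

```bash
python3 go.py .4376 .3273 .12 150
```

```text
t 36.8 pos [0.4384 0.328  0.0174] [-179.74   -0.18  149.52] F [ 1.4 -0.6 -1. ] open 0.0606
shift cm [  0.07  -0.15 -10.26] turn [-0.0046 -0.0032 -0.0084]
rows 3 each [ 0.02 -0.05 -3.42]
```

Emit:
servo_tool(moves=[[[0,0,0,0,0,-0.4,5.0],[0,0,0,0,0,-0.6,5.0],[0,0,0,0,0,-1.0,5.0],[0,0,0,0,0,-1.6,5.0],[0,0,0,0,0,-2.2,5.0],[0,0,0,0,0,-2.4,5.0],[0,0,0,0,0,-2.4,5.0],[0,0,0,-0.5,-0.8,-2.0,5.0],[0,0,0,-1.0,-1.7,-1.0,5.0],[0,0,0,-1.4,-2.4,-0.3,5.0],[0,0,0,-1.6,-2.7,0,5.0],[0,0,0,-1.6,-2.7,0,5.0]]])

```text
time: 37.8
ee_pos: [0.4391, 0.2092, 0.1725]
tcp_rot: [180.0, -0.0, 149.9]
wrist_force: [0.5, -0.7, -1.8]
opening: 0.0606
```

```bash
python3 go.py .434 -.350 .15 150; python3 -c "
from h import *
print(onz(cal('side'),(361,174),0))"
```

```text
t 37.8 pos [0.4391 0.2092 0.1725] [ 1.7997e+02 -5.0000e-02  1.4993e+02] F [ 0.5 -0.7 -1.8] open 0.0606
shift cm [-27.58 -48.65   2.2 ] turn [ 0.0005 -0.0008 -0.0012]
rows 16 each [-1.72 -3.04  0.14]
[ 2.63033211e-01 -3.05787078e-01  1.11022302e-16]
```

Emit:
servo_tool(moves=[[[0,0,0,-1.65,-2.9,0,5.0],[0,0,0,-1.65,-2.9,0,5.0],[0,0,0,-1.65,-2.9,0,5.0],[0,0,0,-1.65,-2.9,0,5.0],[0,0,0,-1.65,-2.9,0,5.0],[0,0,0,-1.65,-2.9,0,5.0],[0,0,0,-1.65,-2.9,0,5.0],[0,0,0,-1.65,-2.9,0,5.0],[0,0,0,-1.65,-2.9,0,5.0],[0,0,0,-1.5,-2.6,0,5.0],[0,0,0,-1.2,-2.1,0,5.0],[0,0,0,-0.8,-1.4,0,5.0]]])

```text
time: 38.8
ee_pos: [0.4335, -0.181, 0.1876]
tcp_rot: [179.5, 0.9, 150.0]
wrist_force: [0.4, 0.3, -1.6]
opening: 0.0605
```

Emit:
servo_tool(moves=[[[0,0,0,0,0,0,5.0]]])

```text
time: 38.88
ee_pos: [0.4332, -0.1836, 0.1885]
tcp_rot: [179.5, 1.0, 149.8]
wrist_force: [-0.3, 0.4, -2.2]
opening: 0.0609
```

```bash
python3 go.py .434 -.350 .12 150; python3 look.py w20
```

```text
t 38.88 pos [ 0.4332 -0.1836  0.1885] [179.54   0.97 149.8 ] F [-0.3  0.4 -2.2] open 0.0609
shift cm [ -8.32 -14.4    6.88] turn [ 0.0081  0.017  -0.0035]
rows 6 each [-1.39 -2.4   1.15]
38.8833 [ 0.4332 -0.1836  0.1885] [179.54   0.97 149.8 ] [-0.3  0.4 -2.2] 0.060918280659413605
```

View pics/w20.png

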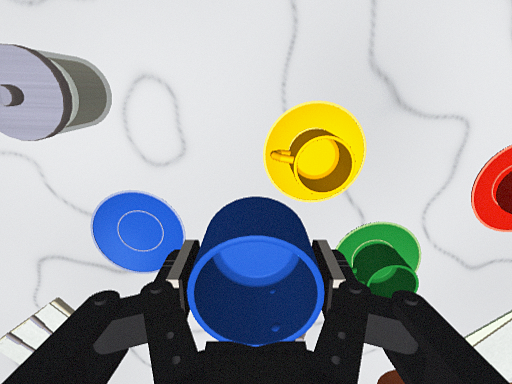

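```bash
python3 - <<'E'
from meas import *
im=cv2.imread('pics/w20.png');K=pickle.load(open('pics/w20.pkl','rb'))
print('blue',sau(im,K,'blue',(110,230)),onz(K,(140.5,230.5),.005),'yellow',sau(im,K,'yellow',(280,140)))
crop(im,85,180,110,100,6,'pics/w20k.png')
E
```

```text
blue (array([ 0.4338, -0.3516]), np.float64(0.0544)) [ 0.43373192 -0.35116989  0.005     ] yellow (array([ 0.4543, -0.1188]), np.float64(0.057))
```

View pics/w20k.png

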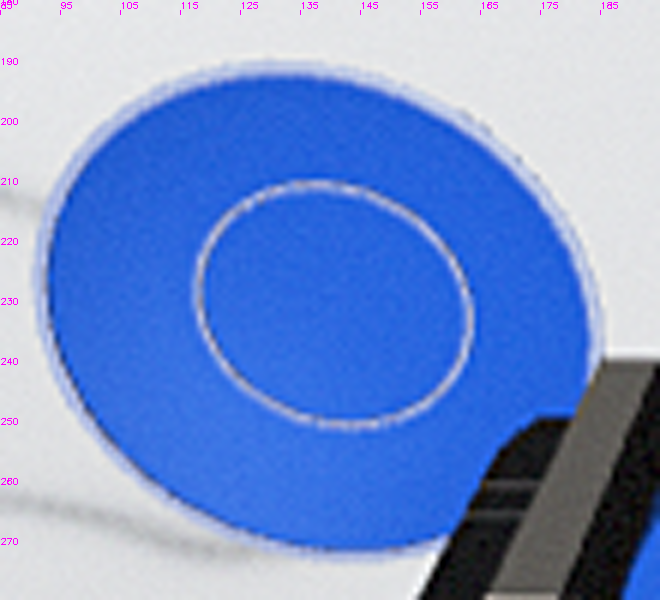

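Emit:
servo_tool(moves=[[[0.006,0.01,0,-0.8,-1.4,0.2,5.0],[0,0,0,-1.2,-2.1,0.4,5.0],[0,0,0,-1.3,-2.3,0.6,5.0],[0,0,0,-1.3,-2.3,0.8,5.0],[0,0,0,-1.3,-2.2,1.0,5.0],[0,0,0,-1.1,-1.9,1.2,5.0],[0,0,0,-0.8,-1.2,1.2,5.0],[0,0,0,-0.3,-0.6,1.2,5.0],[0,0,0,0,0,1.0,5.0],[0,0,0,0,0,0,5.0]]])

```text
time: 39.77
ee_pos: [0.437, -0.3435, 0.1161]
tcp_rot: [179.7, 0.7, 150.2]
wrist_force: [0.1, 1.5, -2.2]
opening: 0.0605
```

```bash
python3 go.py .4338 -.351 .0224 150; python3 look.py w21
```

```text
t 39.77 pos [ 0.437  -0.3435  0.1161] [179.67   0.74 150.23] F [ 0.1  1.5 -2.2] open 0.0605
shift cm [ 0.03 -0.87  9.37] turn [0.0057 0.0128 0.0041]
rows 3 each [ 0.01 -0.29  3.12]
39.7667 [ 0.437  -0.3435  0.1161] [179.67   0.74 150.23] [ 0.1  1.5 -2.2] 0.06050746959630342
```

View pics/w21.png

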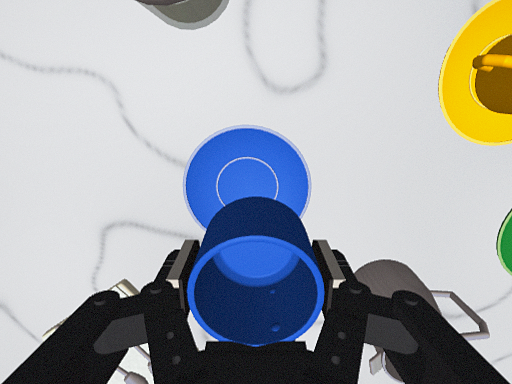

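Emit:
servo_tool(moves=[[[0,0,0,0,-0.4,0.8,5.0],[0,0,0,0,-0.3,1.4,5.0],[0,0,0,0,0,1.8,5.0],[0,0,0,0,0,1.8,5.0],[0,0,0,0,0,1.2,5.0],[0,0,0,0,0,0.6,5.0],[0,0,0,0,0,0,5.0]]])

```text
time: 40.4
ee_pos: [0.4373, -0.3462, 0.0415]
tcp_rot: [179.7, 1.2, 150.6]
wrist_force: [-0.2, 0.2, -1.0]
opening: 0.0605
```

```bash
python3 go.py .4338 -.351 .0224 150; python3 look.py w22; python3 - <<'E'
from meas import *
im=cv2.imread('pics/w21.png');K=pickle.load(open('pics/w21.pkl','rb'))
print('ring centre',onz(K,(247.5,186.5),.005))
E
```

```text
t 40.4 pos [ 0.4373 -0.3462  0.0415] [179.7    1.17 150.62] F [-0.2  0.2 -1. ] open 0.0605
shift cm [ 0.1  -0.6   1.91] turn [0.0053 0.0203 0.0109]
rows 1 each [ 0.1  -0.6   1.91]
40.4 [ 0.4373 -0.3462  0.0415] [179.7    1.17 150.62] [-0.2  0.2 -1. ] 0.06053702047896417
ring centre [ 0.43413464 -0.35054625  0.005     ]
```

Emit:
servo_tool(moves=[[[0.003,0.012,0,0,0,0,5.0],[0,0,0,0,0,0,5.0],[0,0,0,0,-0.5,0.3,5.0],[0,0,0,0,0,0.3,5.0],[0,0,0,0,0,0,5.0]]])

```text
time: 40.87
ee_pos: [0.4367, -0.3523, 0.0398]
tcp_rot: [180.0, 0.8, 150.7]
wrist_force: [0.1, -0.6, -1.9]
opening: 0.0606
```

```bash
python3 go.py .4339 -.351 .0224 150
```

```text
t 40.87 pos [ 0.4367 -0.3523  0.0398] [179.95   0.75 150.66] F [ 0.1 -0.6 -1.9] open 0.0606
shift cm [ 0.33 -0.03  1.73] turn [0.0009 0.0131 0.0116]
rows 1 each [ 0.33 -0.03  1.73]
```

Emit:
servo_tool(moves=[[[0,0,0,0.3,0,0.4,5.0],[0,0,0,0,0,0.5,5.0],[0,0,0,0,0,0.3,5.0],[0,0,0,0,0,0,5.0]]])

```text
time: 41.2
ee_pos: [0.4338, -0.3511, 0.0267]
tcp_rot: [180.0, 0.8, 150.6]
wrist_force: [-0.6, -0.8, -3.4]
opening: 0.0605
```

```bash
python3 go.py .4339 -.351 .0224 150
```

```text
t 41.2 pos [ 0.4338 -0.3511  0.0267] [179.95   0.78 150.62] F [-0.6 -0.8 -3.4] open 0.0605
shift cm [0.   0.01 0.43] turn [0.0009 0.0136 0.0109]
rows 1 each [0.   0.01 0.43]
```

Emit:
servo_tool(moves=[[[0,0,0,0,0,0.2,5.0],[0,0,0,0,0,0.15,5.0],[0,0,0,0,0,0,5.0]]])

```text
time: 41.45
ee_pos: [0.4336, -0.3509, 0.0224]
tcp_rot: [179.9, 0.7, 150.6]
wrist_force: [-0.5, -0.6, -2.2]
opening: 0.0608
```

Emit:
servo_tool(moves=[[[0,0,0,0,0,0.08,5.0],[0,0,0,0,0,0,5.0]]])

```text
time: 41.62
ee_pos: [0.4338, -0.3509, 0.0216]
tcp_rot: [179.9, 0.8, 150.6]
wrist_force: [-0.4, -0.7, -2.6]
opening: 0.0607
```

Emit:
servo_tool(moves=[[[0,0,0,0,0,0.08,5.0],[0,0,0,0,0,0,5.0]]])

```text
time: 41.78
ee_pos: [0.4342, -0.3511, 0.0216]
tcp_rot: [180.0, 0.8, 150.6]
wrist_force: [-1.3, 0.1, -2.2]
opening: 0.0608
```

Emit:
servo_tool(moves=[[[0,0,0,0,0,0.08,5.0],[0,0,0,0,0,0,5.0]]])

```text
time: 41.95
ee_pos: [0.4345, -0.3513, 0.0215]
tcp_rot: [180.0, 0.9, 150.6]
wrist_force: [-0.4, 0.7, -0.8]
opening: 0.061
```

z holds at 0.0216, so the cup is seated. Releasing and backing off.

Emit:
servo_tool(moves=[[[0,0,0,0,0,0,6.1],[0,0,0,0,0,0,6.4],[0,0,0,0,0,0,7.0],[0,0,0,0,0,0,8.0],[0,0,0,0,0,0,8.54],[0,0,0,0,0,0,8.54],[0,0,0,0,0,0,8.54]]])

```text
time: 42.53
ee_pos: [0.4347, -0.3516, 0.0215]
tcp_rot: [180.0, 0.9, 150.6]
wrist_force: [-0.2, 0.6, 0.3]
opening: 0.0855
```

Emit:
servo_tool(moves=[[[0,0,0,0,0,-0.6,8.54],[0,0,0,0,0,-1.2,8.54],[0,0,0,0,0,-1.5,8.54],[0,0,0,0,0,-2.0,8.54],[0,0,0,0,0,-2.5,8.54],[0,0,0,0,0,-2.5,8.54],[0,0,0,0,0,-2.5,8.54],[0,0,0,0,0,-2.5,8.54],[0,0,0,0,0,-2.0,8.54],[0,0,0,0,0,-1.0,8.54],[0,0,0,0,0,0,8.54]]])

```text
time: 43.45
ee_pos: [0.4306, -0.3491, 0.2231]
tcp_rot: [-180.0, 1.2, 150.6]
wrist_force: [0.3, -0.0, -0.2]
opening: 0.0852
```

```bash
python3 look.py w23; python3 - <<'E'
from h import *
for n in('side','scene'):
    im=imaging.camera(n); cv2.imwrite(f'pics/{n}9.png',im)
E
```

```text
43.45 [ 0.4306 -0.3491  0.2231] [-179.99    1.15  150.63] [ 0.3 -0.  -0.2] 0.08520671221186206
```

View pics/w23.png

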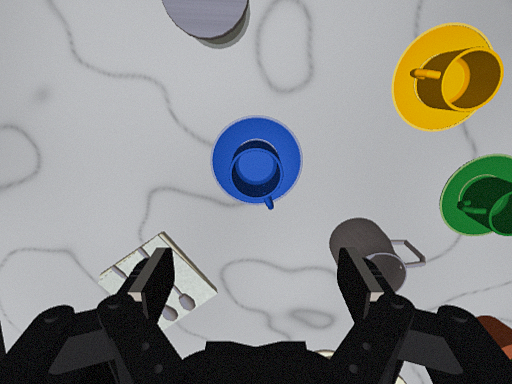

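View pics/side9.png

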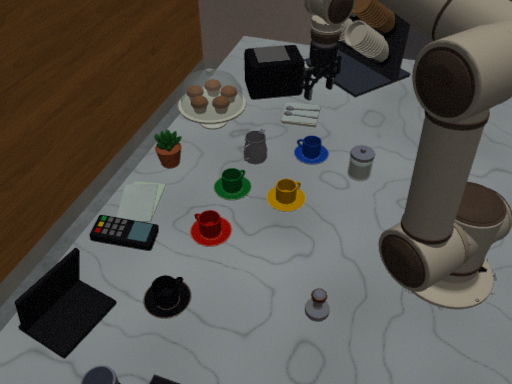

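View pics/scene9.png

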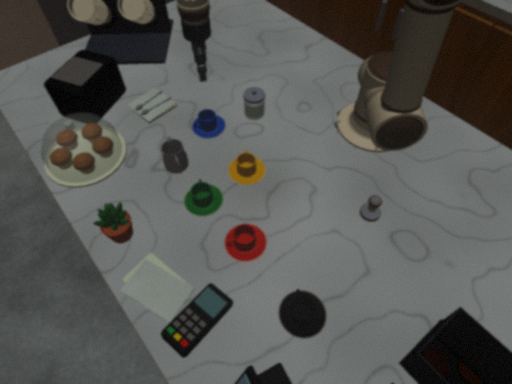

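```bash
python3 - <<'E'
from meas import *
im=cv2.imread('pics/w23.png');K=pickle.load(open('pics/w23.pkl','rb'))
print('blue',sau(im,K,'blue',(225,160)))
s0=cv2.imread('pics/side0.png'); s9=cv2.imread('pics/side9.png')
T=[]
for x,y in((311,153),(286,198),(233,187),(211,231),(167,297)):
    T.append(np.vstack([cv2.resize(s[y-32:y+28,x-30:x+30],(160,160),interpolation=cv2.INTER_CUBIC) for s in(s0,s9)]))
cv2.imwrite('pics/cmp.png',np.hstack(T))
crop(im,200,105,115,115,6,'pics/w23k.png')
E
```

```text
blue (array([ 0.4342, -0.3512]), np.float64(0.0546))
```

View pics/cmp.png

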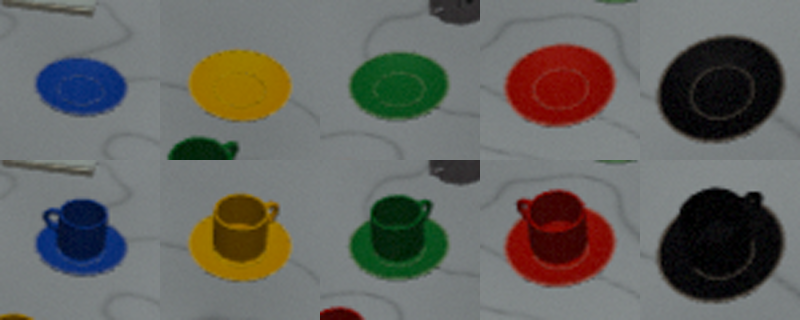

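View pics/w23k.png

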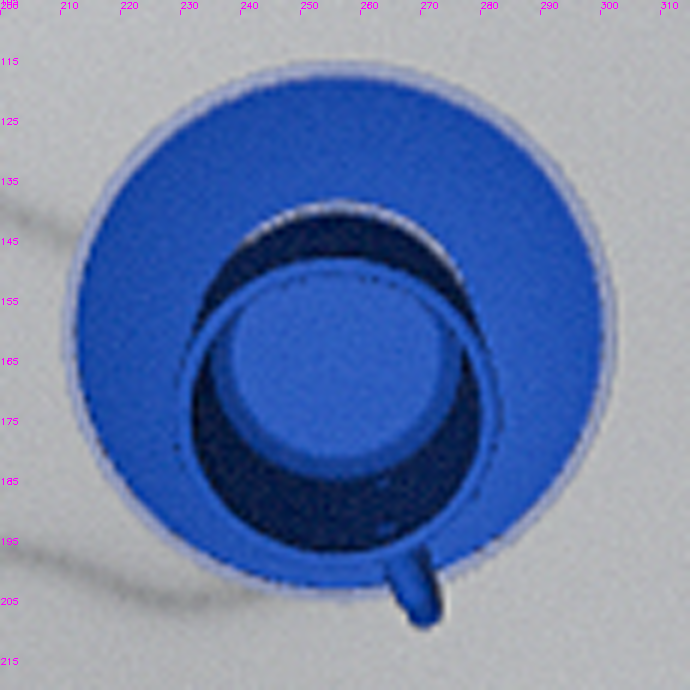

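The blue rim is concentric with its saucer and no saucer has moved. In the side view the black cup looks a little left, so I'll check that numerically.

```bash
python3 - <<'E'
from h import *
im=cv2.imread('pics/side9.png'); KT=cal('side')
crop(im,135,262,70,65,9,'pics/blk.png')
for z in(.005,.013,.033,.061): print(z,proj(KT,[.6294,.3148,z]).round(1))
a=np.linspace(0,2*np.pi,73)
s=np.array([proj(KT,[.6294+.03*np.cos(t),.3148+.03*np.sin(t),.061]) for t in a]);print('rim if centred',s.min(0),s.max(0))
s=np.array([proj(KT,[.6294+.0575*np.cos(t),.3148+.0575*np.sin(t),.013]) for t in a]);print('saucer',s.min(0),s.max(0))
E
```

```text
0.005 [167.4 299.1]
0.013 [166.9 297.2]
0.033 [165.8 292.4]
0.061 [164.2 285.4]
rim if centred [151.2589252  275.00901557] [177.09041953 296.13695128]
saucer [142.80318728 277.8646371 ] [190.87242377 318.09808047]
```

View pics/blk.png

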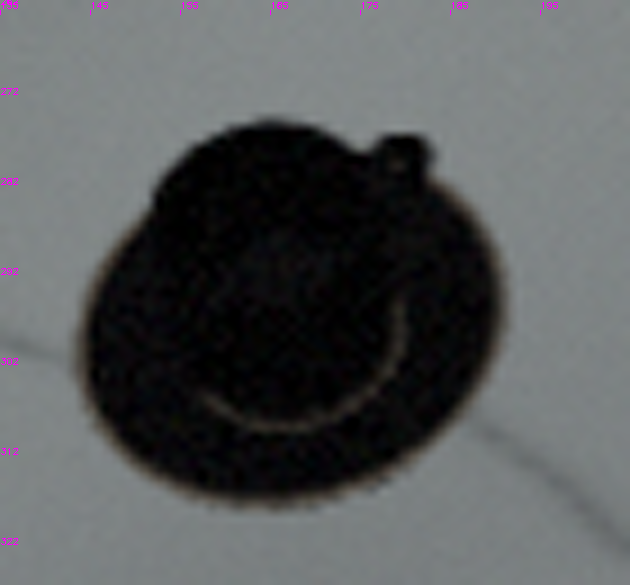

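The black rim edge is at 152 and its top at 275, against predictions of 151.3 and 275.0 for a centred cup. That is centred to about 2 mm. Handing in.

```bash
python3 -c "
from workcell import bot
print(bot.get_obs()['time']); print(bot.job_done())"
```

```text
43.6
the job is handed in; nothing more can be done
None
```

I took both stacks apart and set each cup upright on the saucer of its own colour, in the order black, yellow, green, red, blue. The job was handed in at 43.6 s.

- **Setting down:** I lowered each cup in steps of about 1 mm until its height stopped changing, 0–1.5 mm from where contact was predicted. Only then did I open the gripper. The wrist force readings stayed under about 4 N.
- **Final check:** the last side, scene and wrist pictures show all five cups upright and near the middle of their saucers. In the side view the saucers had not visibly moved. The gripper was open and clear, with its tip 22 cm above the counter.
- **Centring:** I measured black and yellow on their saucers at about 2–3 mm off centre. I judged green, red and blue by eye in the wrist pictures, and they looked the same.
- **Disagreements:** the scene and side cameras differed by 3–4 mm in y. Wrist estimates of the black saucer differed by about 3 mm. A last side-view check put the black cup within about 2 mm of centre.
- **Correction on the way:** my first approach to the black cup ran joint 6 to its limit at 180°, so I chose a different gripper angle before touching anything.

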